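Snap the hand hone back into its spring-clip dock

TASK

Put the hand hone away in its dock. First take the gouge that lies across the dock and lay it down wholly on the rubber mat, flat on the mat and clear of the spare gouge; then turn the hone straight in its steel tray, without forcing it, so that its corners come out from under the rims, lift it out, and press it down level between the dock's two spring clips until it snaps fully home. Leave the other things where they are.

Things in the scene. Friction and masses are not known exactly. Their poses are not given: they have to be found in the camera images.
- hone: Hand hone: blue block 120 long (x), 44 wide (y), 26 high, dark underside, wooden grip rib on top. Both ends chamfered above and below (6 along x by 9 high). Origin: centre of underside, z up; same after a half turn. 0.2 to 0.35 kg. Starts flat on the tray floor, turned +0.40 to +0.48 rad about z from the tray's x, two diagonal corners under the rims.
- hone_rib (a point): Middle of the hone's rib, 46 above the underside. The rib is upright brown wood, 64 long (hone x), 18 wide (y), from 26 to 66 above the underside, higher than the tray's rims: the place to grip.
- tray: Fixed steel tray 218 long (x), 108 wide (y); origin: centre of underside. Floor 3 thick. Long walls 35 high with rims turned inwards (from 31 to 35 high), leaving a slot 68 wide along x (100 between the walls below). End walls 26 high, no rims. The hone lifts straight out once it lies along x within about 0.15 rad. Over 40 N between hone and tray is forcing.
- dock: Fixed dark wooden base 176 long (its x) x 70 wide (y) x 12 thick, origin at the centre of its underside, z up. A brass spring clip stands at each end (+x and -x). The same after a half turn.
- dock_seat (a point): Point at the centre of the dock's top, 12 above the table, axes as the dock's: where the hone's origin lies when it is fully home, the hone's x along the dock's x (either way round).
- clip_near (a joint): Swing (rad) of the brass spring clip at the dock's -x end: 0 at rest, grows as it spreads outwards, about 0.03 with the hone centred and home, 0.16 at the widest (0.27 off-centre). Leaf 34 wide (y), 50 high above the table, flaring outwards at the top to 63 from the dock's centre to lead the hone in. Pressing the hone between both clips takes 8 to 20 N in all.
- clip_near_nose (a point): Tip of that clip's V-shaped nose pointing inwards: at rest 54.5 from the dock's centre, 36 above the table. Noses bear on the hone's upper chamfers once it is home.
- clip_far (a joint): Swing (rad) of the like clip at the dock's +x end.
- clip_far_nose (a point): Tip of that clip's nose, likewise.
- gouge: Carving gouge with a medium brown octagonal handle 24 across its flats, brass ferrule and steel blade; 190 long in all along its x. Origin: on the underside of the handle, near the centre of mass; the handle runs from -85 to +25 along x, the blade on to +105, its axis 12 above the underside. 0.07 to 0.12 kg. At the start it lies on the dock's top between the clips, roughly across the dock.
- gouge_edge (a point): Tip of that gouge's blade, on its axis.
- gouge_butt (a point): Butt end of that gouge's handle, on its axis.
- mat: Fixed black rubber mat 260 (its x) x 200 (y) x 3 thick, origin at the centre of its underside. The gouge must end with both ends over it.
- spare_gouge: Another gouge of the same shape, with a dark handle, lying on the mat roughly along the mat's x; same origin and axes. Leave it.
- slip_stone: White slip stone 14 x 42 x 11 lying in the +x end of the tray, origin at the centre of its underside. Leave it in place.
- oil_bottle: Amber bottle 48 across, 130 high, standing, origin at the centre of its underside. Leave it.
- mallet: Turned wooden carver's mallet standing on its head, 84 across, 200 high, origin at the centre of its underside. Leave it.
- wax_tin: Green tin 62 across, 45 high, standing, origin at the centre of its underside. Leave it.
- knife: Carving knife 140 long (its x), 20 wide and 16 high, lying on the table, origin on its underside. Leave it.
- blank: Pale wood block 90 x 60 x 45 high, origin at the centre of its underside. Leave it.
- pencil_mug: Blue mug 72 across, 90 high, handle to its +y, origin at the centre of its underside. Leave it.
There are look-alikes about, which are no part of the job. Of the things like the hone, leave any that is pink; of the rest the smaller one is meant.

How it is judged (in metres and radians):
On the way, in this order (a step that is already met when the one before it is completed fails the run):
1. the gouge is off the dock, lying on the mat (x of gouge_edge in the frame of mat between -0.132 and 0.132 m and y of gouge_edge in the frame of mat between -0.102 and 0.102 m and x of gouge_butt in the frame of mat between -0.132 and 0.132 m and y of gouge_butt in the frame of mat between -0.102 and 0.102 m and z of gouge in the frame of mat below 0.008 m), for 0.2 s.
2. the hone is turned straight in the tray while still down in it (angle between the x axis of hone and the x axis of tray, either way round below 0.26 rad and z of hone in the frame of tray below 0.012 m and horizontal distance between hone and tray below 0.05 m).
At the end, for the whole second after the job is handed in: Hone home in the dock: origin within 8 mm level and 2.5 mm in height of the seat, upright to 0.05 rad, along the dock to 0.1 rad, both clips below 0.12 rad. Gouge at rest flat on the mat, both ends over it (2 mm spare), underside within 8 mm of the mat's underside (all of step 1 and linear speed of each of gouge, hone below 0.02 m/s and horizontal distance between hone and dock_seat below 0.008 m and z of hone in the frame of dock_seat below 0.0025 m and angle between hone's own z axis and vertical below 0.05 rad and angle between the x axis of hone and the x axis of dock, either way round below 0.1 rad and value of joint each of clip_near, clip_far below 0.12 rad); the robot touches nothing.
It fails at once if a bystander is moved more than 25 mm (distance of any of oil_bottle, mallet, wax_tin, blank, pencil_mug, spare_gouge, knife, slip_stone from where it was at the start of the episode above 0.025 m).
It fails at once if a standing bystander is tipped (angle between any of oil_bottle, mallet, wax_tin, blank, pencil_mug's own z axis and vertical above 0.5 rad).
It fails at once if the hone is forced against the tray with more than 40 N (contact force between hone and tray above 40 N).
It also fails if it takes over 69 s, if anything falls off the work surface, if the arm or the gripper's body presses on something with over 40 N, if the wrist force passes 120 N, or if a joint passes its speed limit or range.

ROBOT

A 6-joint arm with a two-finger parallel gripper is mounted at the origin on the work surface. World frame = base frame: x ahead of the robot, y to its left, z up, the work surface at z = 0. Lengths are in m, angles in degrees, forces in N, time in s.
With the tool pointing down it reaches from about 0.3 to 0.85 m from the base axis. Payload 5.4 kg.
Tool frame: the origin (TCP) lies between the finger pads; the fingertips stand 11 mm ahead of it and the grasp point (between the pads) lies 8 mm behind it; z points along the fingers, y is the direction in which the jaws open and shut (so a half turn about z gives the same grasp; the last joint's range is limited). The gripper opens to 85 mm and grips with 20 to 120 N. Pads are 22 mm wide; open, the fingers measure 114 mm over their backs; the gripper's body (76 mm by 85 mm) begins 54 mm behind the grasp point. The pads swing forward as they close: fully open they stand 13 mm farther back than shut.
Start: joints at [59.926, 9.076, 91.501, -0, 79.423, -12.038], TCP at [0.178, 0.547, 0.242] pointing down, gripper open.
Joint ranges: [-166.64, 166.64], [-54.1, 131.32], [10.49, 154.53], [-73.88, 253.88], [9.74, 151.15], [-171.62, 171.62]. Speed limits (degrees/s): [147.25, 147.25, 180, 180, 180, 180].

INTERFACE

Orientations are given as [roll, pitch, yaw] about the fixed x, y, z axes, in that order (R = Rz(yaw) Ry(pitch) Rx(roll)).
In Python, from station import monitor, camera, camera_params, bot gives the robot as it stands. The module is installed in compiled form; this text tells all that it offers.
- The arm moves only by the tool play_rows, never from a script. Its argument "series" is a list of rows, each an object of numbers: "fingers": the gripper command: -1 is shut, 1 is fully open, values between are in proportion; "tx", "ty", "tz": the shift along the tool's x, y, z in m; "ax", "ay", "az": the turn, a rotation vector about the tool's x, y, z in degrees. A call has 1 to 10 rows; each row is the pose to reach, as a shift and turn from the pose commanded when the call began, along the tool's axes at that moment; what a row does not reach only later rows make up. A row lasts 1/12 s, in which the tool goes at most 41.7 mm and 7.16 degrees, less where a joint would pass 70% of its speed; a pose out of reach is approached as far as the arm can. A call with a gripper value outside its range is refused whole. The fingers move at their own pace and stop on an object; "force" is the grip in N (left out, the last holds). Time passes only in rows, so rows that repeat a pose let the fingers close. It gives the time, the measured TCP pose, the force and the opening at its end, in the units of the state.
- monitor.observe(): the state, without advancing time (a new reading comes with each control period).
- camera(name): name is "side" or "top" or "wrist"; returns the picture (384x512x3 uint8, blue, green, red); there is no depth.
- camera_params(name): a dict with "mtx" (3x3 intrinsics, pixels), "origin" and "rotation" of the camera in the world; the wrist camera has in their place "mount" (4x4, takes a point from camera to tool coordinates, whose origin is the TCP and whose axes are the flange's). Camera axes: x right, y up, looking along -z (the intrinsics and any distortion apply to the point x, -y, -z); pixel columns grow to the right and rows downward; lengths in m; the calibration is good to about 2 mm. A picture is of the moment at which its call begins: read the wrist's pose just before it. camera_params takes no time and is no camera call.
- bot.hand_in(): hands the job in, once; it reports no verdict.
The state is a dict: "clock": time; "joint_positions": joint angles; "qvel": joint speeds; "tau": joint torques, N m; "ee_pos": TCP position; "orientation": TCP orientation; "contact_force": force on the tool from outside, world axes, zero at the start; "ft_torque": the same for the moment, N m; "grip_width": finger opening in m.
Only numpy, scipy, OpenCV 4.12 (cv2) and the standard library are available. Lean on these libraries where they do the work, as an engineer would, in place of code of your own. Each camera call takes 0.05 s, during which the arm holds its last target.

## Working session

There is one attempt and no reset: what is moved stays moved. The work goes in short steps, Python scripts to look and compute and a tool call to move; the robot and the scene stay as the last step left them, time stands still between calls to the robot, and variables do not carry over. Pictures are saved under pics/ and viewed, and the job is handed in when it is done.

Besides the shell and the picture viewer there is one more tool, called after "Call:" by a JSON object that holds its "op" and its "data", one argument or row to a line. play_rows: Moves the arm, as the interface text tells. Its arguments: {"type":"object","properties":{"series":{"type":"array"},"force":{"type":"number"}},"required":["series"]}

```bash
mkdir -p pics; ls
cat > h.py <<'E'
import numpy as np,cv2
from station import monitor,camera,camera_params,bot
from scipy.spatial.transform import Rotation as R
def rot(o): return R.from_euler('xyz',o,degrees=True).as_matrix()
E
python3 - <<'E'
from h import *
s=monitor.observe(); print(s)
for n in ['top','side','wrist']:
    cv2.imwrite(f'pics/{n}0.png',camera(n)); print(n,camera_params(n))
E
```

```text
pics
{'clock': 0.0, 'joint_positions': array([ 5.99276589e+01,  9.11429988e+00,  9.15726210e+01,  3.88498154e-05,
        7.94232912e+01, -1.20380200e+01]), 'qvel': array([ 0.03208782, -0.01890358,  0.03340505, -0.13865739,  0.02598399,
        0.13799247]), 'tau': array([-3.46894176e-04, -3.95994008e+01, -3.31433487e+01, -2.18056316e-04,
        8.26313597e-03, -9.23465677e-06]), 'ee_pos': array([0.17773442, 0.5462267 , 0.2412968 ]), 'orientation': array([-1.79892219e+02, -2.30232371e-02,  1.61965650e+02]), 'contact_force': array([-0.04204282, -0.72512098, -0.24758034]), 'ft_torque': array([0.04652461, 0.02822913, 0.02993224]), 'grip_width': 0.08524549547711016}
top {'mtx': array([[412.18228567,   0.        , 255.32931907],
       [  0.        , 412.18228567, 194.44534184],
       [  0.        ,   0.        ,   1.        ]]), 'origin': array([0.30354776, 0.03500805, 1.26085858]), 'rotation': array([ 10.24713529,   1.56208503, -90.07860805])}
side {'mtx': array([[384.36274008,   0.        , 254.89269092],
       [  0.        , 384.36274008, 188.9952691 ],
       [  0.        ,   0.        ,   1.        ]]), 'origin': array([0.38003005, 0.83931928, 0.72292917]), 'rotation': array([  49.87430613,   -0.82373656, -167.99407706])}
wrist {'mtx': array([[292.15412763,   0.        , 257.63616766],
       [  0.        , 292.15412763, 189.17779853],
       [  0.        ,   0.        ,   1.        ]]), 'mount': array([[-3.97105342e-04,  9.50386627e-01,  3.11070895e-01,
         7.87174008e-02],
       [ 9.99999609e-01,  6.23073247e-04, -6.27044504e-04,
         1.53270083e-04],
       [-7.89754663e-04,  3.11070524e-01, -9.50386503e-01,
        -1.32886412e-01],
       [ 0.00000000e+00,  0.00000000e+00,  0.00000000e+00,
         1.00000000e+00]])}
```

View pics/top0.png

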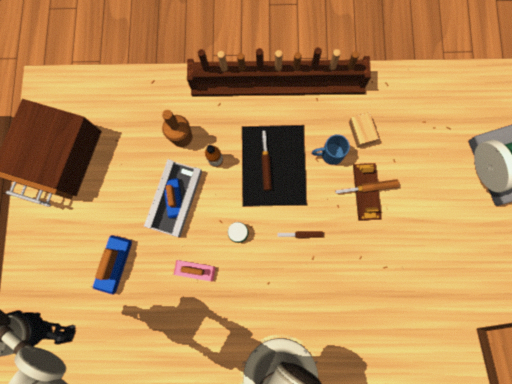

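View pics/side0.png

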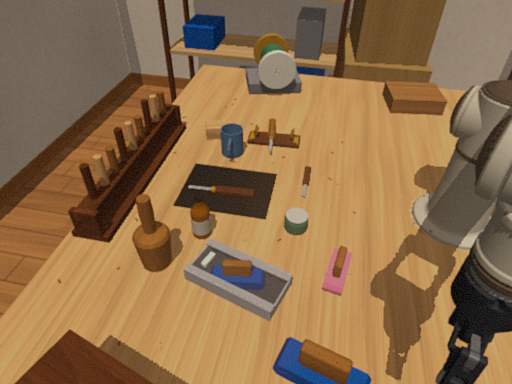

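View pics/wrist0.png

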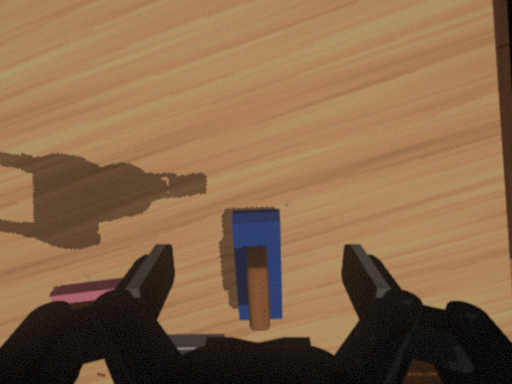

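```bash
cat >> h.py <<'E'
def campose(n,s=None):
    p=camera_params(n)
    if n!='wrist': return p['mtx'],rot(p['rotation']),np.array(p['origin'])
    s=s or monitor.observe()
    T=np.eye(4);T[:3,:3]=rot(s['orientation']);T[:3,3]=s['ee_pos']
    M=T@p['mount']; return p['mtx'],M[:3,:3],M[:3,3]
def ray(cp,uv,z):
    K,Rm,o=cp; uv=np.atleast_2d(np.float64(uv))
    d=np.c_[(uv[:,0]-K[0,2])/K[0,0],-(uv[:,1]-K[1,2])/K[1,1],-np.ones(len(uv))]@Rm.T
    return o+d*((z-o[2])/d[:,2])[:,None]
def proj(cp,P):
    K,Rm,o=cp; q=(np.atleast_2d(P)-o)@Rm
    return np.c_[K[0,0]*q[:,0]/-q[:,2]+K[0,2],-K[1,1]*q[:,1]/-q[:,2]+K[1,2]]
def zoom(im,x0,y0,x1,y1,f,name):
    cv2.imwrite('pics/'+name,cv2.resize(im[y0:y1,x0:x1],None,fx=f,fy=f,interpolation=cv2.INTER_CUBIC))
E
python3 - <<'E'
from h import *
im=cv2.imread('pics/top0.png'); cp=campose('top')
zoom(im,140,110,420,300,2.8,'topz.png')
for n,uv,z in [('dockcorners',[[354,164],[377,164],[381,218],[357,220]],.012),('gouge ends',[[337,191],[399,183]],.024),('mat',[[242,126],[304,125],[307,205],[243,206]],.003),('tray',[[166,162],[201,170],[183,237],[146,225]],.03),('rib',[[168,184],[175,207]],.069),('knife',[[278,235],[324,235]],.01),('tin',[[238,232]],.045),('bot',[[213,150]],.13),('mug',[[336,150]],.09),('blank',[[363,129]],.045),('mallet',[[170,117]],.2)]:
    print(n,ray(cp,uv,z)[:,:2].round(3).tolist())
print(proj(cp,[0.178,0.547,0.242]))
E
```

```text
dockcorners [[0.623, -0.237], [0.623, -0.308], [0.455, -0.311], [0.449, -0.239]]
gouge ends [[0.536, -0.18], [0.56, -0.368]]
mat [[0.754, 0.111], [0.755, -0.087], [0.497, -0.09], [0.495, 0.107]]
tray [[0.63, 0.345], [0.604, 0.236], [0.398, 0.285], [0.435, 0.398]]
rib [[0.552, 0.327], [0.483, 0.303]]
knife [[0.405, 0.0], [0.404, -0.138]]
tin [[0.411, 0.119]]
bot [[0.638, 0.186]]
mug [[0.646, -0.17]]
blank [[0.725, -0.262]]
mallet [[0.711, 0.296]]
[[ 54.58920711 322.18598064]]
```

View pics/topz.png

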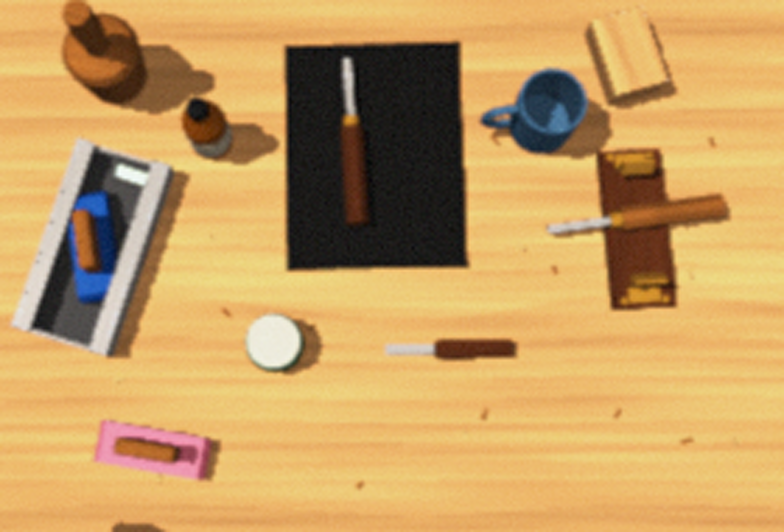

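```bash
cat >> h.py <<'E'
def go(pos,yaw,s=None):
    s=s or monitor.observe(); R0=rot(s['orientation']); t=R0.T@(np.array(pos)-s['ee_pos'])
    Rt=rot([180,0,yaw]); v=R.from_matrix(R0.T@Rt).as_rotvec(degrees=True)
    print('clk',round(s['clock'],2),'at',s['ee_pos'].round(4),s['orientation'].round(2),'F',s['contact_force'].round(1),'w',round(s['grip_width'],4))
    print('t',t.round(4),'a',v.round(2),'rows',max(np.linalg.norm(t)/.0417,np.linalg.norm(v)/7.16).round(1))
E
python3 - <<'E'
from h import *
go([.545,-.285,.25],97)
E
```

```text
clk 0.15 at [0.1778 0.5463 0.2415] [-1.7992e+02 -2.0000e-02  1.6196e+02] F [-0.1  0.  -0.1] w 0.0853
t [-0.6066 -0.6768 -0.0077] a [-8.000e-02  3.000e-02  6.496e+01] rows 21.8
```

Call:
{"op": "play_rows", "data": {
  "series": [
    {"fingers": 0.0, "tx": -0.607, "ty": -0.677, "tz": -0.03, "az": 65},
    {"fingers": 0.0, "tx": -0.607, "ty": -0.677, "tz": -0.03, "az": 65},
    {"fingers": 0.0, "tx": -0.607, "ty": -0.677, "tz": -0.03, "az": 65},
    {"fingers": 0.0, "tx": -0.607, "ty": -0.677, "tz": -0.03, "az": 65},
    {"fingers": 0.0, "tx": -0.607, "ty": -0.677, "tz": -0.03, "az": 65},
    {"fingers": 0.0, "tx": -0.607, "ty": -0.677, "tz": -0.03, "az": 65},
    {"fingers": 0.0, "tx": -0.607, "ty": -0.677, "tz": -0.03, "az": 65},
    {"fingers": 0.0, "tx": -0.607, "ty": -0.677, "tz": -0.03, "az": 65},
    {"fingers": 0.0, "tx": -0.607, "ty": -0.677, "tz": -0.03, "az": 65},
    {"fingers": 0.0, "tx": -0.607, "ty": -0.677, "tz": -0.03, "az": 65}
  ]
}}

```text
$.series[0]: bad value
```

Run:
```python
from h import *
go([.545,-.285,.25],97)
```

```text
clk 0.15 at [0.1778 0.5463 0.2415] [-1.7992e+02 -2.0000e-02  1.6196e+02] F [-0.1  0.  -0.1] w 0.0853
t [-0.6066 -0.6768 -0.0077] a [-8.000e-02  3.000e-02  6.496e+01] rows 21.8
```

Call:
{"op": "play_rows", "data": {
  "series": [
    {"fingers": 0.0, "tx": -0.028, "ty": -0.031, "tz": 0, "ax": 0, "ay": 0, "az": 6.5}
  ],
  "force": 40
}}

```text
clock: 0.23
ee_pos: [0.1932, 0.5113, 0.2409]
orientation: [-180.0, -0.1, 155.7]
contact_force: [1.8, -0.7, 0.9]
grip_width: 0.0753
```

Run:
```python
from h import *
go([.545,-.285,.25],97)
```

```text
clk 0.23 at [0.1932 0.5113 0.2409] [-1.7999e+02 -1.4000e-01  1.5567e+02] F [ 1.8 -0.7  0.9] w 0.0753
t [-0.6487 -0.5806 -0.0106] a [-0.08 -0.12 58.67] rows 20.9
```

Call:
{"op": "play_rows", "data": {
  "series": [
    {"fingers": 0.0, "tx": -0.64, "ty": -0.575, "tz": -0.02, "ax": 0, "ay": 0, "az": 58.5},
    {"fingers": 0.0, "tx": -0.64, "ty": -0.575, "tz": -0.02, "ax": 0, "ay": 0, "az": 58.5},
    {"fingers": 0.0, "tx": -0.64, "ty": -0.575, "tz": -0.02, "ax": 0, "ay": 0, "az": 58.5},
    {"fingers": 0.0, "tx": -0.64, "ty": -0.575, "tz": -0.02, "ax": 0, "ay": 0, "az": 58.5},
    {"fingers": 0.0, "tx": -0.64, "ty": -0.575, "tz": -0.02, "ax": 0, "ay": 0, "az": 58.5},
    {"fingers": 0.0, "tx": -0.64, "ty": -0.575, "tz": -0.02, "ax": 0, "ay": 0, "az": 58.5},
    {"fingers": 0.0, "tx": -0.64, "ty": -0.575, "tz": -0.02, "ax": 0, "ay": 0, "az": 58.5},
    {"fingers": 0.0, "tx": -0.64, "ty": -0.575, "tz": -0.02, "ax": 0, "ay": 0, "az": 58.5},
    {"fingers": 0.0, "tx": -0.64, "ty": -0.575, "tz": -0.02, "ax": 0, "ay": 0, "az": 58.5},
    {"fingers": 0.0, "tx": -0.64, "ty": -0.575, "tz": -0.02, "ax": 0, "ay": 0, "az": 58.5}
  ]
}}

```text
clock: 1.07
ee_pos: [0.3614, 0.1248, 0.252]
orientation: [180.0, -0.0, 96.9]
contact_force: [1.4, 0.9, 0.6]
grip_width: 0.0427
```

Call:
{"op": "play_rows", "data": {
  "series": [
    {"fingers": 0.0, "tx": -0.429, "ty": 0.133, "tz": 0, "ax": 0, "ay": 0, "az": 0},
    {"fingers": 0.0, "tx": -0.429, "ty": 0.133, "tz": 0, "ax": 0, "ay": 0, "az": 0},
    {"fingers": 0.0, "tx": -0.429, "ty": 0.133, "tz": 0, "ax": 0, "ay": 0, "az": 0},
    {"fingers": 0.0, "tx": -0.429, "ty": 0.133, "tz": 0, "ax": 0, "ay": 0, "az": 0},
    {"fingers": 0.0, "tx": -0.429, "ty": 0.133, "tz": 0, "ax": 0, "ay": 0, "az": 0},
    {"fingers": 0.0, "tx": -0.429, "ty": 0.133, "tz": 0, "ax": 0, "ay": 0, "az": 0},
    {"fingers": 0.0, "tx": -0.429, "ty": 0.133, "tz": 0, "ax": 0, "ay": 0, "az": 0},
    {"fingers": 0.0, "tx": -0.429, "ty": 0.133, "tz": 0, "ax": 0, "ay": 0, "az": 0},
    {"fingers": 0.0, "tx": -0.429, "ty": 0.133, "tz": 0, "ax": 0, "ay": 0, "az": 0},
    {"fingers": 0.0, "tx": -0.429, "ty": 0.133, "tz": 0, "ax": 0, "ay": 0, "az": 0}
  ]
}}

```text
clock: 1.9
ee_pos: [0.5323, -0.2553, 0.2514]
orientation: [-180.0, -0.0, 96.9]
contact_force: [0.5, -0.3, 1.7]
grip_width: 0.0425
```

Call:
{"op": "play_rows", "data": {
  "series": [
    {"fingers": 0.0, "tx": -0.02, "ty": 0.005, "tz": 0, "ax": 0, "ay": 0, "az": 0},
    {"fingers": 0.0, "tx": -0.02, "ty": 0.005, "tz": 0, "ax": 0, "ay": 0, "az": 0},
    {"fingers": 0.0, "tx": -0.02, "ty": 0.005, "tz": 0, "ax": 0, "ay": 0, "az": 0}
  ]
}}

```text
clock: 2.15
ee_pos: [0.5391, -0.2731, 0.2511]
orientation: [-179.9, -0.1, 96.9]
contact_force: [-0.1, 0.6, 0.2]
grip_width: 0.0426
```

Run:
```python
from h import *
s=monitor.observe(); print(s['ee_pos'],s['orientation'],s['qvel'].round(2))
np.save('w1.npy',np.r_[s['ee_pos'],s['orientation']])
im=camera('wrist'); cv2.imwrite('pics/w1.png',im); zoom(im,0,0,512,384,1.56,'w1z.png')
```

```text
[ 0.53911828 -0.27313293  0.25112495] [-1.79937889e+02 -8.24130253e-02  9.68768621e+01] [ 1.84 -2.4   2.16  0.22  0.38  0.15]
```

View pics/w1z.png

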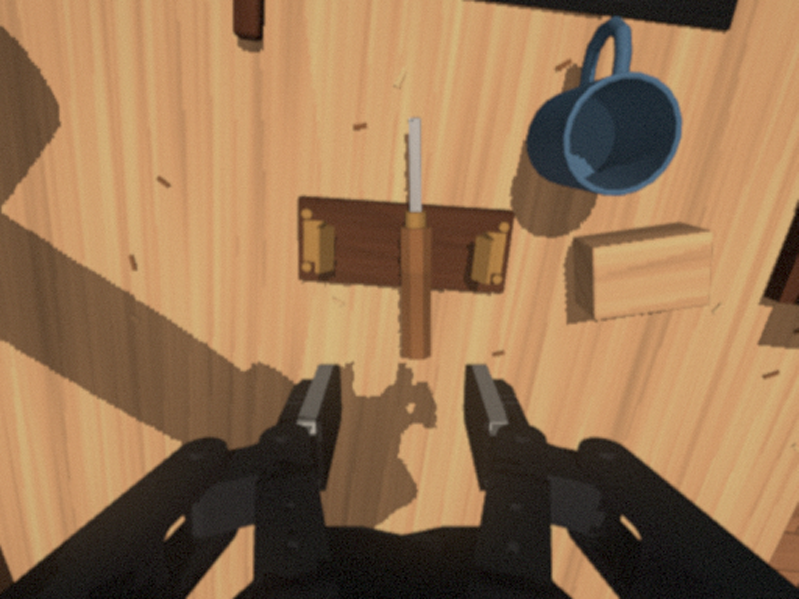

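Run:
```python
from h import *
w=np.load('w1.npy'); s=dict(ee_pos=w[:3],orientation=w[3:]); cp=campose('wrist',s)
f=1.56
g=ray(cp,np.array([[415,118],[415.5,357]])/f,.024); print('gouge tip,butt',g.round(4),np.linalg.norm(g[0]-g[1]))
d=(g[0]-g[1])[:2]; print('yaw',np.degrees(np.arctan2(d[1],d[0]))); d/=np.linalg.norm(d); print('origin',g[1,:2]+d*.085)
im=cv2.imread('pics/w1.png')
c=ray(cp,np.array([[300,197],[513,212],[505,292],[300,281]])/f,.012); print('dock',c.round(4),[np.linalg.norm(c[i]-c[i-1]).round(4) for i in range(4)],c.mean(0))
hsv=cv2.cvtColor(im,cv2.COLOR_BGR2HSV)
for n,(x,y) in dict(dock=(340,260),dockR=(450,230),handle=(415,300),table=(350,400),brass=(318,235)).items():
    print(n,hsv[int(y/f),int(x/f)])
m=cv2.inRange(hsv,(0,60,20),(20,255,110)); m[:115]=0;m[200:]=0;m[:,:180]=0;m[:,340:]=0
cs,_=cv2.findContours(m,0,2); 
hull=cv2.convexHull(np.vstack([c for c in cs if cv2.contourArea(c)>60])); 
ap=cv2.approxPolyDP(hull,4,True)[:,0]; print('mask hull',(ap*f).round(0).tolist())
```

```text
gouge tip,butt [[ 0.5378 -0.1729  0.024 ]
 [ 0.563  -0.3651  0.024 ]] 0.1939122049253168
yaw 97.49039172191756
origin [ 0.55196926 -0.28084453]
dock [[ 0.454  -0.2418  0.012 ]
 [ 0.626  -0.2332  0.012 ]
 [ 0.6324 -0.3009  0.012 ]
 [ 0.4575 -0.3121  0.012 ]] [np.float64(0.0703), np.float64(0.1722), np.float64(0.068), np.float64(0.1752)] [ 0.54246658 -0.2720171   0.012     ]
dock [ 11 151 103]
dockR [ 10 140  95]
handle [ 13 152 141]
table [ 14 121 129]
brass [ 16 153 173]
mask hull [[515.0, 212.0], [498.0, 292.0], [424.0, 300.0], [300.0, 276.0], [301.0, 197.0]]
```

Run:
```python
from h import *
go([.5553,-.3058,.026],97.5)
```

```text
clk 2.2 at [ 0.539  -0.2721  0.2514] [-1.7995e+02 -8.0000e-02  9.6950e+01] F [-0.4  0.1  0.2] w 0.0428
t [-0.0358  0.0123  0.2253] a [-0.05 -0.08 -0.55] rows 5.5
```

Call:
{"op": "play_rows", "data": {
  "series": [
    {"fingers": -0.1, "tx": -0.036, "ty": 0.012, "tz": 0.0, "ax": 0, "ay": 0, "az": -0.5},
    {"fingers": -0.1, "tx": -0.036, "ty": 0.012, "tz": 0.04, "ax": 0, "ay": 0, "az": -0.5},
    {"fingers": -0.1, "tx": -0.036, "ty": 0.012, "tz": 0.08, "ax": 0, "ay": 0, "az": -0.5},
    {"fingers": -0.1, "tx": -0.036, "ty": 0.012, "tz": 0.12, "ax": 0, "ay": 0, "az": -0.5},
    {"fingers": -0.1, "tx": -0.036, "ty": 0.012, "tz": 0.155, "ax": 0, "ay": 0, "az": -0.5},
    {"fingers": -0.1, "tx": -0.036, "ty": 0.012, "tz": 0.18, "ax": 0, "ay": 0, "az": -0.5},
    {"fingers": -0.1, "tx": -0.036, "ty": 0.012, "tz": 0.18, "ax": 0, "ay": 0, "az": -0.5}
  ]
}}

```text
clock: 2.78
ee_pos: [0.5516, -0.3019, 0.0654]
orientation: [-179.5, -0.5, 97.5]
contact_force: [-0.7, 0.2, -0.7]
grip_width: 0.0385
```

Run:
```python
from h import *
s=monitor.observe()
go([.5553,-.3058,.026],97.5,s)
im=camera('wrist'); zoom(im,0,0,512,384,1.56,'w2z.png')
```

```text
clk 2.78 at [ 0.5516 -0.3019  0.0654] [-179.51   -0.55   97.55] F [-0.7  0.2 -0.7] w 0.0385
t [-0.0047  0.0035  0.0393] a [-0.49 -0.55  0.05] rows 1.0
```

View pics/w2z.png

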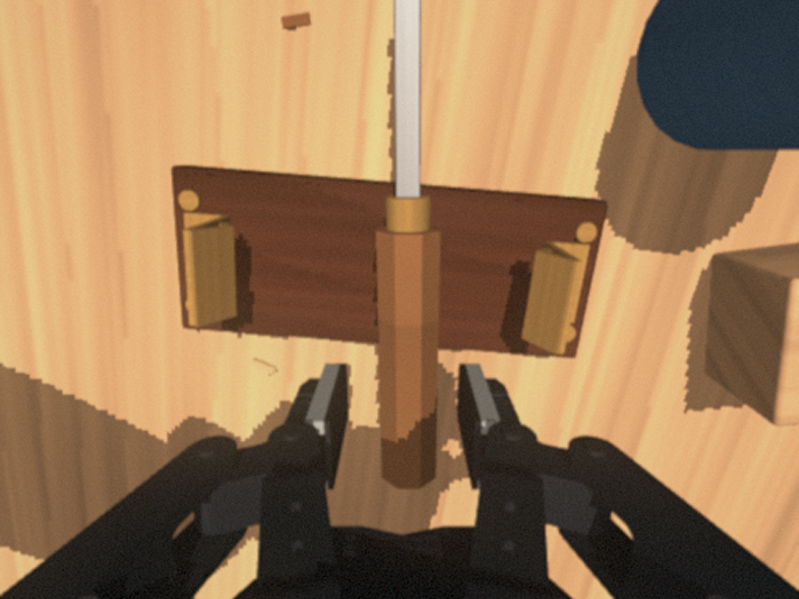

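Call:
{"op": "play_rows", "data": {
  "series": [
    {"fingers": -0.1, "tx": 0.0, "ty": 0.001, "tz": 0.02, "ax": 0, "ay": 0, "az": 0},
    {"fingers": -0.1, "tx": 0.0, "ty": 0.001, "tz": 0.037, "ax": 0, "ay": 0, "az": 0},
    {"fingers": -0.1, "tx": 0.0, "ty": 0.001, "tz": 0.037, "ax": 0, "ay": 0, "az": 0},
    {"fingers": -0.5, "tx": 0.0, "ty": 0.001, "tz": 0.037, "ax": 0, "ay": 0, "az": 0},
    {"fingers": -0.8, "tx": 0.0, "ty": 0.001, "tz": 0.037, "ax": 0, "ay": 0, "az": 0},
    {"fingers": -0.8, "tx": 0.0, "ty": 0.001, "tz": 0.037, "ax": 0, "ay": 0, "az": 0},
    {"fingers": -0.8, "tx": 0.0, "ty": 0.001, "tz": 0.037, "ax": 0, "ay": 0, "az": 0}
  ],
  "force": 40
}}

```text
clock: 3.42
ee_pos: [0.558, -0.3077, 0.0374]
orientation: [179.8, 0.2, 97.5]
contact_force: [0.6, -0.1, 4.6]
grip_width: 0.0223
```

Call:
{"op": "play_rows", "data": {
  "series": [
    {"fingers": -0.1, "tx": 0.0, "ty": 0.0, "tz": 0, "ax": 0, "ay": 0, "az": 0},
    {"fingers": -0.1, "tx": 0.0, "ty": 0.0, "tz": 0, "ax": 0, "ay": 0, "az": 0},
    {"fingers": -0.1, "tx": 0.0, "ty": 0.0, "tz": 0, "ax": 0, "ay": 0, "az": 0},
    {"fingers": -0.1, "tx": 0.0, "ty": 0.0, "tz": 0, "ax": 0, "ay": 0, "az": 0}
  ]
}}

```text
clock: 3.75
ee_pos: [0.5565, -0.3066, 0.0348]
orientation: [-180.0, -0.0, 97.5]
contact_force: [-0.4, 0.1, -0.0]
grip_width: 0.0386
```

Run:
```python
from h import *
s=monitor.observe()
go([.5553,-.3058,.026],97.5,s)
im=camera('wrist'); zoom(im,0,0,512,384,1.56,'w3z.png')
```

```text
clk 3.75 at [ 0.5565 -0.3066  0.0348] [-1.7998e+02 -2.0000e-02  9.7460e+01] F [-0.4  0.1 -0. ] w 0.0386
t [ 0.001  -0.0011  0.0088] a [-0.02 -0.02 -0.04] rows 0.2
```

View pics/w3z.png

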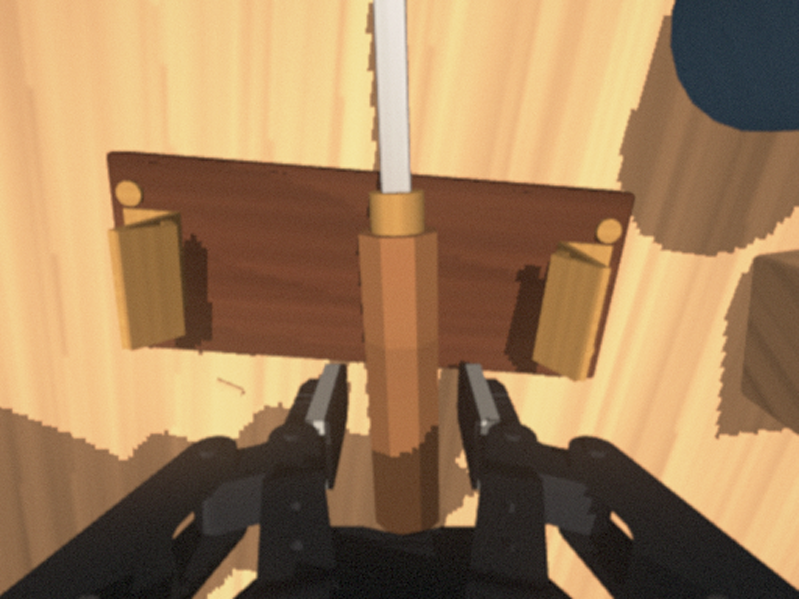

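Call:
{"op": "play_rows", "data": {
  "series": [
    {"fingers": -0.1, "tx": 0.0, "ty": -0.001, "tz": 0.009, "ax": 0, "ay": 0, "az": 0},
    {"fingers": -0.1, "tx": 0.0, "ty": -0.001, "tz": 0.009, "ax": 0, "ay": 0, "az": 0},
    {"fingers": -0.1, "tx": 0.0, "ty": -0.001, "tz": 0.009, "ax": 0, "ay": 0, "az": 0},
    {"fingers": -0.5, "tx": 0.0, "ty": -0.001, "tz": 0.009, "ax": 0, "ay": 0, "az": 0},
    {"fingers": -0.8, "tx": 0.0, "ty": -0.001, "tz": 0.009, "ax": 0, "ay": 0, "az": 0},
    {"fingers": -0.8, "tx": 0.0, "ty": -0.001, "tz": 0.009, "ax": 0, "ay": 0, "az": 0},
    {"fingers": -0.8, "tx": 0.0, "ty": -0.001, "tz": 0.009, "ax": 0, "ay": 0, "az": 0},
    {"fingers": -0.8, "tx": 0.0, "ty": -0.001, "tz": 0.009, "ax": 0, "ay": 0, "az": 0}
  ],
  "force": 40
}}

```text
clock: 4.47
ee_pos: [0.5556, -0.3068, 0.0259]
orientation: [-180.0, -0.0, 97.5]
contact_force: [-0.8, 0.6, -1.1]
grip_width: 0.023
```

Call:
{"op": "play_rows", "data": {
  "series": [
    {"fingers": -0.8, "tx": 0.0, "ty": 0, "tz": -0.015, "ax": 0, "ay": 0, "az": 0},
    {"fingers": -0.8, "tx": 0.0, "ty": 0, "tz": -0.045, "ax": 0, "ay": 0, "az": 0},
    {"fingers": -0.8, "tx": 0.0, "ty": 0, "tz": -0.08, "ax": 0, "ay": 0, "az": 0},
    {"fingers": -0.8, "tx": 0.0, "ty": 0, "tz": -0.115, "ax": 0, "ay": 0, "az": 0},
    {"fingers": -0.8, "tx": 0.0, "ty": 0, "tz": -0.135, "ax": 0, "ay": 0, "az": 0},
    {"fingers": -0.8, "tx": 0.0, "ty": 0, "tz": -0.135, "ax": 0, "ay": 0, "az": 0},
    {"fingers": -0.8, "tx": 0.0, "ty": 0, "tz": -0.135, "ax": 0, "ay": 0, "az": 0}
  ]
}}

```text
clock: 5.05
ee_pos: [0.5566, -0.3076, 0.1637]
orientation: [179.8, 0.2, 97.5]
contact_force: [0.2, -0.3, -1.1]
grip_width: 0.0232
```

Run:
```python
from h import *
go([.591,-.035,.16],0)
cv2.imwrite('pics/s4.png',camera('side'))
cv2.imwrite('pics/t4.png',camera('top'))
zoom(camera('wrist'),0,0,512,384,1.56,'w4z.png')
```

```text
clk 5.05 at [ 0.5566 -0.3076  0.1637] [179.83   0.19  97.47] F [ 0.2 -0.3 -1.1] w 0.0232
t [0.2658 0.0695 0.0031] a [ 2.900e-01 -1.000e-02  9.747e+01] rows 13.6
```

View pics/w4z.png

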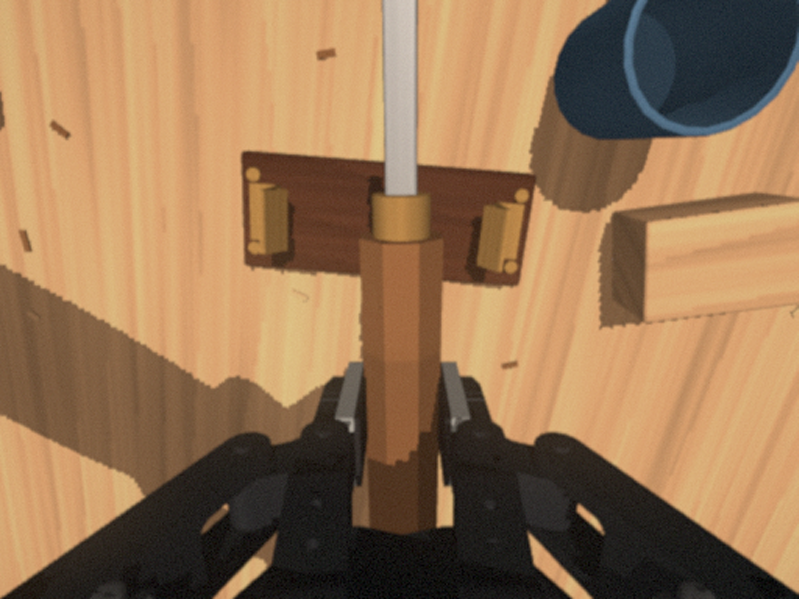

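View pics/s4.png

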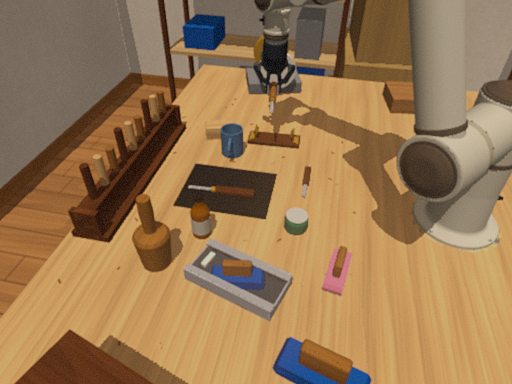

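Call:
{"op": "play_rows", "data": {
  "series": [
    {"fingers": -0.8, "tx": 0.265, "ty": 0.068, "tz": 0, "ax": 0, "ay": 0, "az": 97.5},
    {"fingers": -0.8, "tx": 0.265, "ty": 0.068, "tz": 0, "ax": 0, "ay": 0, "az": 97.5},
    {"fingers": -0.8, "tx": 0.265, "ty": 0.068, "tz": 0, "ax": 0, "ay": 0, "az": 97.5},
    {"fingers": -0.8, "tx": 0.265, "ty": 0.068, "tz": 0, "ax": 0, "ay": 0, "az": 97.5},
    {"fingers": -0.8, "tx": 0.265, "ty": 0.068, "tz": 0, "ax": 0, "ay": 0, "az": 97.5},
    {"fingers": -0.8, "tx": 0.265, "ty": 0.068, "tz": 0, "ax": 0, "ay": 0, "az": 97.5},
    {"fingers": -0.8, "tx": 0.265, "ty": 0.068, "tz": 0, "ax": 0, "ay": 0, "az": 97.5},
    {"fingers": -0.8, "tx": 0.265, "ty": 0.068, "tz": 0, "ax": 0, "ay": 0, "az": 97.5},
    {"fingers": -0.8, "tx": 0.265, "ty": 0.068, "tz": 0, "ax": 0, "ay": 0, "az": 97.5},
    {"fingers": -0.8, "tx": 0.265, "ty": 0.068, "tz": 0, "ax": 0, "ay": 0, "az": 97.5}
  ]
}}

```text
clock: 6.03
ee_pos: [0.5875, -0.034, 0.1589]
orientation: [-179.9, 0.2, 27.1]
contact_force: [-0.4, 0.5, -1.4]
grip_width: 0.0227
```

Run:
```python
from h import *
go([.591,-.035,.16],0)
```

```text
clk 6.03 at [ 0.5875 -0.034   0.1589] [-1.7986e+02  1.7000e-01  2.7070e+01] F [-0.4  0.5 -1.4] w 0.0227
t [ 0.0027  0.0025 -0.0011] a [-0.1   0.2  27.07] rows 3.8
```

Call:
{"op": "play_rows", "data": {
  "series": [
    {"fingers": -0.8, "tx": 0.002, "ty": 0.002, "tz": 0, "ax": 0, "ay": 0, "az": 27},
    {"fingers": -0.8, "tx": 0.002, "ty": 0.002, "tz": 0, "ax": 0, "ay": 0, "az": 27},
    {"fingers": -0.8, "tx": 0.002, "ty": 0.002, "tz": 0, "ax": 0, "ay": 0, "az": 27},
    {"fingers": -0.8, "tx": 0.002, "ty": 0.002, "tz": 0, "ax": 0, "ay": 0, "az": 27},
    {"fingers": -0.8, "tx": 0.002, "ty": 0.002, "tz": 0, "ax": 0, "ay": 0, "az": 27},
    {"fingers": -0.8, "tx": 0.002, "ty": 0.002, "tz": 0, "ax": 0, "ay": 0, "az": 27}
  ]
}}

```text
clock: 6.53
ee_pos: [0.5904, -0.0359, 0.1594]
orientation: [-180.0, 0.2, 0.5]
contact_force: [-0.1, 0.6, -1.1]
grip_width: 0.023
```

Run:
```python
from h import *
go([.591,-.035,.018],0)
cv2.imwrite('pics/s5.png',camera('side'))
zoom(camera('wrist'),0,0,512,384,1.56,'w5z.png')
```

```text
clk 6.53 at [ 0.5904 -0.0359  0.1594] [-1.7995e+02  1.6000e-01  4.8000e-01] F [-0.1  0.6 -1.1] w 0.023
t [ 0.001  -0.0008  0.1414] a [-0.05  0.16  0.48] rows 3.4
```

View pics/w5z.png

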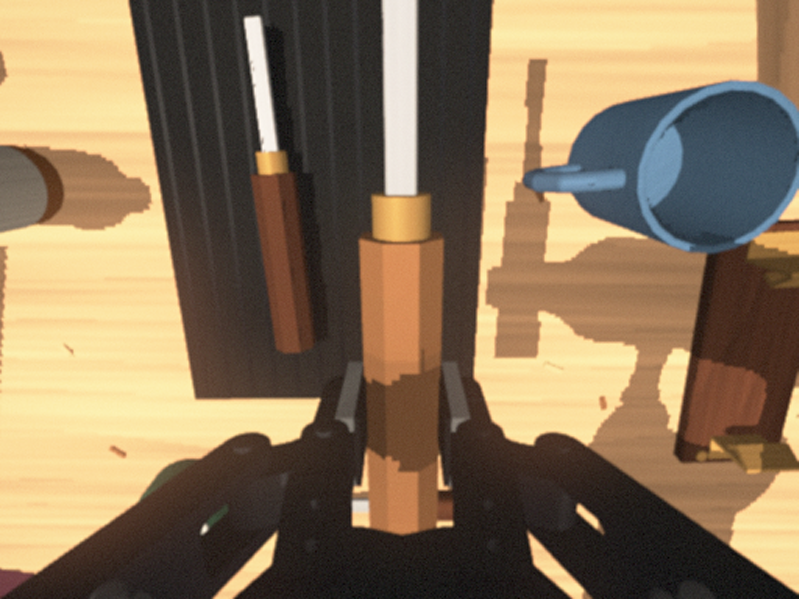

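View pics/s5.png

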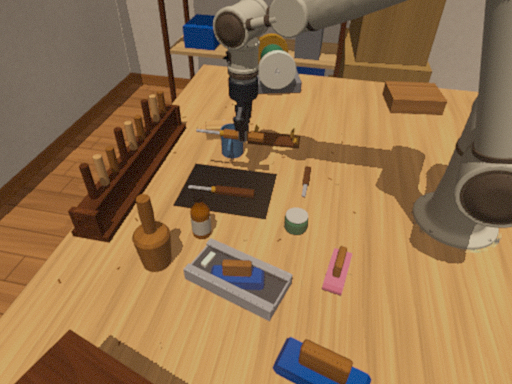

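Call:
{"op": "play_rows", "data": {
  "series": [
    {"fingers": -0.8, "tx": 0.001, "ty": -0.001, "tz": 0.04, "ax": 0, "ay": 0, "az": 0.5},
    {"fingers": -0.8, "tx": 0.001, "ty": -0.001, "tz": 0.075, "ax": 0, "ay": 0, "az": 0.5},
    {"fingers": -0.8, "tx": 0.001, "ty": -0.001, "tz": 0.105, "ax": 0, "ay": 0, "az": 0.5},
    {"fingers": -0.8, "tx": 0.001, "ty": -0.001, "tz": 0.125, "ax": 0, "ay": 0, "az": 0.5},
    {"fingers": -0.8, "tx": 0.001, "ty": -0.001, "tz": 0.135, "ax": 0, "ay": 0, "az": 0.5},
    {"fingers": -0.8, "tx": 0.001, "ty": -0.001, "tz": 0.139, "ax": 0, "ay": 0, "az": 0.5},
    {"fingers": -0.8, "tx": 0.001, "ty": -0.001, "tz": 0.141, "ax": 0, "ay": 0, "az": 0.5},
    {"fingers": -0.8, "tx": 0.001, "ty": -0.001, "tz": 0.141, "ax": 0, "ay": 0, "az": 0.5},
    {"fingers": -0.8, "tx": 0.001, "ty": -0.001, "tz": 0.141, "ax": 0, "ay": 0, "az": 0.5}
  ]
}}

```text
clock: 7.38
ee_pos: [0.5938, -0.0355, 0.0218]
orientation: [180.0, -0.2, -0.2]
contact_force: [0.1, 0.3, -0.4]
grip_width: 0.0229
```

Call:
{"op": "play_rows", "data": {
  "series": [
    {"fingers": -0.8, "tx": 0, "ty": 0, "tz": 0, "ax": 0, "ay": 0, "az": 0},
    {"fingers": -0.8, "tx": 0, "ty": 0, "tz": 0, "ax": 0, "ay": 0, "az": 0}
  ]
}}

```text
clock: 7.55
ee_pos: [0.5933, -0.0354, 0.0212]
orientation: [180.0, -0.1, -0.2]
contact_force: [-0.2, -0.5, -0.7]
grip_width: 0.023
```

Call:
{"op": "play_rows", "data": {
  "series": [
    {"fingers": -0.8, "tx": 0, "ty": 0, "tz": 0.002, "ax": 0, "ay": 0, "az": 0},
    {"fingers": -0.8, "tx": 0, "ty": 0, "tz": 0.004, "ax": 0, "ay": 0, "az": 0},
    {"fingers": -0.8, "tx": 0, "ty": 0, "tz": 0.004, "ax": 0, "ay": 0, "az": 0}
  ]
}}

```text
clock: 7.8
ee_pos: [0.5929, -0.0353, 0.0169]
orientation: [180.0, -0.1, -0.2]
contact_force: [-1.7, -0.5, 5.0]
grip_width: 0.023
```

Contact. Release, then rise.

Call:
{"op": "play_rows", "data": {
  "series": [
    {"fingers": -0.5, "tx": 0, "ty": 0, "tz": 0, "ax": 0, "ay": 0, "az": 0},
    {"fingers": -0.1, "tx": 0, "ty": 0, "tz": 0, "ax": 0, "ay": 0, "az": 0},
    {"fingers": 0.1, "tx": 0, "ty": 0, "tz": 0, "ax": 0, "ay": 0, "az": 0},
    {"fingers": 0.1, "tx": 0, "ty": 0, "tz": -0.02, "ax": 0, "ay": 0, "az": 0},
    {"fingers": 0.1, "tx": 0, "ty": 0, "tz": -0.06, "ax": 0, "ay": 0, "az": 0},
    {"fingers": 0.1, "tx": 0, "ty": 0, "tz": -0.1, "ax": 0, "ay": 0, "az": 0},
    {"fingers": 0.1, "tx": 0, "ty": 0, "tz": -0.14, "ax": 0, "ay": 0, "az": 0},
    {"fingers": 0.1, "tx": 0, "ty": 0, "tz": -0.18, "ax": 0, "ay": 0, "az": 0},
    {"fingers": 0.1, "tx": 0, "ty": 0, "tz": -0.21, "ax": 0, "ay": 0, "az": 0},
    {"fingers": 0.1, "tx": 0, "ty": 0, "tz": -0.22, "ax": 0, "ay": 0, "az": 0}
  ]
}}

```text
clock: 8.63
ee_pos: [0.5949, -0.0358, 0.2424]
orientation: [179.9, -0.6, -0.2]
contact_force: [-0.1, -0.6, 0.6]
grip_width: 0.0471
```

Run:
```python
from h import *
go([.51,.31,.25],75)
im=camera('wrist');zoom(im,0,0,512,384,1.56,'w6z.png')
```

```text
clk 8.63 at [ 0.5949 -0.0358  0.2424] [ 1.7985e+02 -5.5000e-01 -1.6000e-01] F [-0.1 -0.6  0.6] w 0.0471
t [-0.0859 -0.3455 -0.0093] a [  0.48  -0.37 -75.16] rows 10.5
```

View pics/w6z.png

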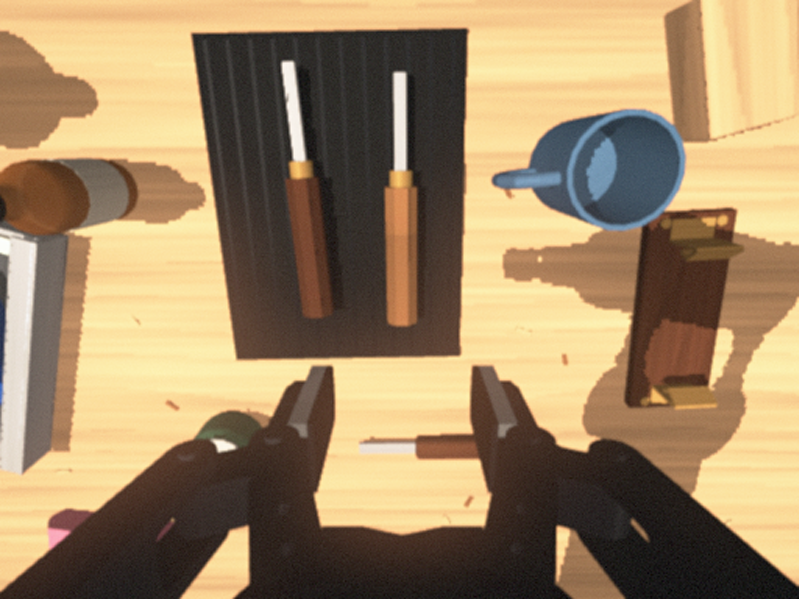

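Call:
{"op": "play_rows", "data": {
  "series": [
    {"fingers": -0.15, "tx": -0.044, "ty": -0.347, "tz": -0.005, "ax": 0, "ay": 0.5, "az": -10},
    {"fingers": -0.15, "tx": -0.044, "ty": -0.347, "tz": -0.005, "ax": 0, "ay": 0.5, "az": -10},
    {"fingers": -0.15, "tx": -0.044, "ty": -0.347, "tz": -0.005, "ax": 0, "ay": 0.5, "az": -10},
    {"fingers": -0.15, "tx": -0.044, "ty": -0.347, "tz": -0.005, "ax": 0, "ay": 0.5, "az": -10},
    {"fingers": -0.15, "tx": -0.044, "ty": -0.347, "tz": -0.005, "ax": 0, "ay": 0.5, "az": -10},
    {"fingers": -0.15, "tx": -0.044, "ty": -0.347, "tz": -0.005, "ax": 0, "ay": 0.5, "az": -10},
    {"fingers": -0.15, "tx": -0.044, "ty": -0.347, "tz": -0.005, "ax": 0, "ay": 0.5, "az": -10},
    {"fingers": -0.15, "tx": -0.044, "ty": -0.347, "tz": -0.005, "ax": 0, "ay": 0.5, "az": -10},
    {"fingers": -0.15, "tx": -0.044, "ty": -0.347, "tz": -0.005, "ax": 0, "ay": 0.5, "az": -10},
    {"fingers": -0.15, "tx": -0.044, "ty": -0.347, "tz": -0.005, "ax": 0, "ay": 0.5, "az": -10}
  ]
}}

```text
clock: 9.52
ee_pos: [0.5471, 0.3156, 0.238]
orientation: [180.0, -0.3, 10.1]
contact_force: [0.4, -0.4, -0.4]
grip_width: 0.0363
```

Call:
{"op": "play_rows", "data": {
  "series": [
    {"fingers": -0.15, "tx": 0, "ty": 0, "tz": 0, "ax": 0, "ay": 0, "az": 0},
    {"fingers": -0.15, "tx": 0, "ty": 0, "tz": 0, "ax": 0, "ay": 0, "az": 0},
    {"fingers": -0.15, "tx": 0, "ty": 0, "tz": 0, "ax": 0, "ay": 0, "az": 0},
    {"fingers": -0.15, "tx": 0, "ty": 0, "tz": 0, "ax": 0, "ay": 0, "az": 0}
  ]
}}

```text
clock: 9.85
ee_pos: [0.5498, 0.3106, 0.2406]
orientation: [179.9, -0.5, 9.7]
contact_force: [0.7, -0.0, 0.8]
grip_width: 0.0361
```

Run:
```python
from h import *
s=monitor.observe(); print(s['ee_pos'],s['orientation'],s['qvel'].round(2))
np.save('w7.npy',np.r_[s['ee_pos'],s['orientation']])
im=camera('wrist'); cv2.imwrite('pics/w7.png',im); zoom(im,0,0,512,384,1.56,'w7z.png')
cv2.imwrite('pics/t7.png',camera('top'))
```

```text
[0.54976372 0.3105676  0.2405506 ] [179.93910862  -0.46060779   9.71467786] [ 0.21 -0.13 -0.35  0.05  0.13  0.03]
```

View pics/w7z.png

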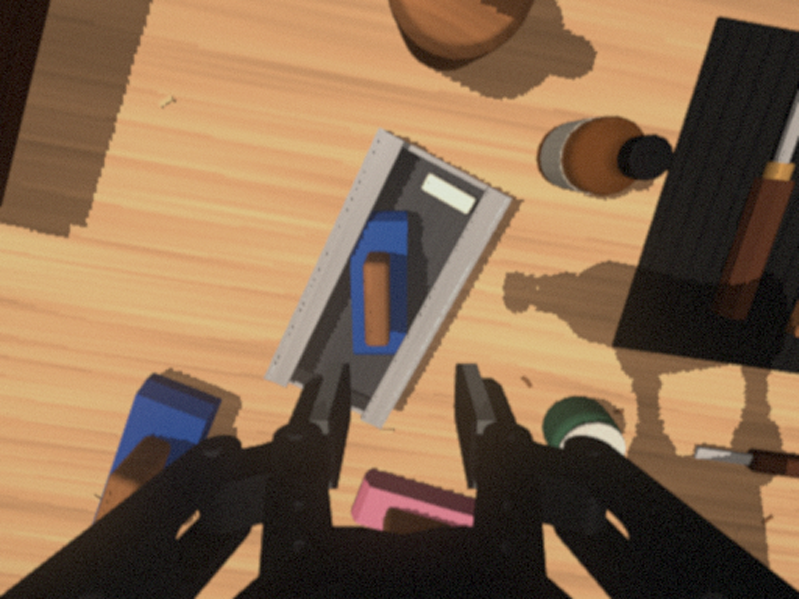

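Run:
```python
from h import *
w=np.load('w7.npy'); s=dict(ee_pos=w[:3],orientation=w[3:]); cp=campose('wrist',s); f=1.56
im=cv2.imread('pics/w7.png'); hsv=cv2.cvtColor(im,cv2.COLOR_BGR2HSV)
print(hsv[int(300/f),int(376/f)],hsv[int(258/f),int(376/f)],hsv[int(300/f),int(358/f)])
m=cv2.inRange(hsv,(5,80,60),(20,255,200)); k=np.zeros_like(m);k[150:230,225:258]=255;m&=k
c=max(cv2.findContours(m,0,2)[0],key=cv2.contourArea); r=cv2.minAreaRect(c); b=cv2.boxPoints(r); print('rib box px',(b*f).round(0).tolist())
zoom(im,160,70,340,290,2.7,'w7h.png')
b=np.array(b); 
P=ray(cp,b,.069); print(P.round(4).tolist())
t=ray(cp,np.array([[381,131],[513,200],[379,426],[267,379]])/f,.035); print('tray',t.round(4),t.mean(0),[np.linalg.norm(t[i]-t[i-1]).round(4) for i in range(4)])
for a,b_ in ((3,0),(2,1)):
    d=t[b_]-t[a]; print(np.degrees(np.arctan2(d[1],d[0])))
```

```text
[ 11 141 157] [ 13 109  75] [110 153 145]
rib box px [[363.0, 253.0], [388.0, 253.0], [388.0, 343.0], [363.0, 343.0]]
[[0.5584, 0.3383, 0.069], [0.5613, 0.3215, 0.069], [0.4952, 0.3108, 0.069], [0.4922, 0.3287, 0.069]]
tray [[0.6388 0.3403 0.035 ]
 [0.608  0.2377 0.035 ]
 [0.4029 0.3051 0.035 ]
 [0.4317 0.4034 0.035 ]] [0.52034805 0.32160561 0.035     ] [np.float64(0.2165), np.float64(0.1071), np.float64(0.2159), np.float64(0.1025)]
-16.966371291583926
-18.195043330711883
```

View pics/w7h.png

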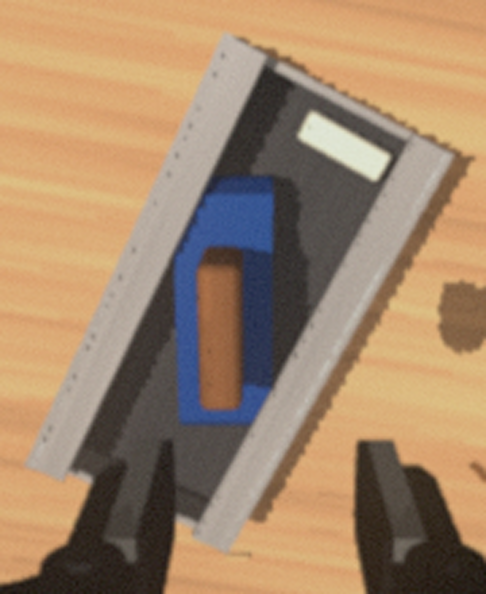

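Run:
```python
from h import *
w=np.load('w7.npy'); s=dict(ee_pos=w[:3],orientation=w[3:]); cp=campose('wrist',s)
f=lambda a:np.array(a)/2.7+[160,70]
P=ray(cp,f([[198,265],[242,265],[243,410],[201,410]]),.069); print(P.round(4).tolist(),P.mean(0),[np.linalg.norm(P[i]-P[i-1]).round(4) for i in range(4)])
for a,b in ((3,0),(2,1)):
    d=P[b]-P[a]; print(np.degrees(np.arctan2(d[1],d[0])))
# top view cross-check
im=cv2.imread('pics/t7.png'); zoom(im,130,140,230,260,6,'t7h.png')
B=ray(cp,f([[176,262],[181,424],[274,193]]),.029); print('body',B.round(4).tolist())
go([P.mean(0)[0],P.mean(0)[1],.1],8.5)
```

```text
[[0.5519, 0.337, 0.069], [0.5548, 0.3198, 0.069], [0.4931, 0.3094, 0.069], [0.4902, 0.3268, 0.069]] [0.52249746 0.32322612 0.069     ] [np.float64(0.0625), np.float64(0.0175), np.float64(0.0625), np.float64(0.0177)]
9.408984345123882
9.602853896530641
body [[0.5416, 0.3486, 0.029], [0.4633, 0.3355, 0.029], [0.5793, 0.3107, 0.029]]
clk 9.95 at [0.5498 0.3109 0.2409] [179.95  -0.49   9.74] F [-0.6  0.3 -0. ] w 0.0362
t [-0.026  -0.0168  0.1407] a [ 0.05 -0.49  1.24] rows 3.5
```

View pics/t7h.png

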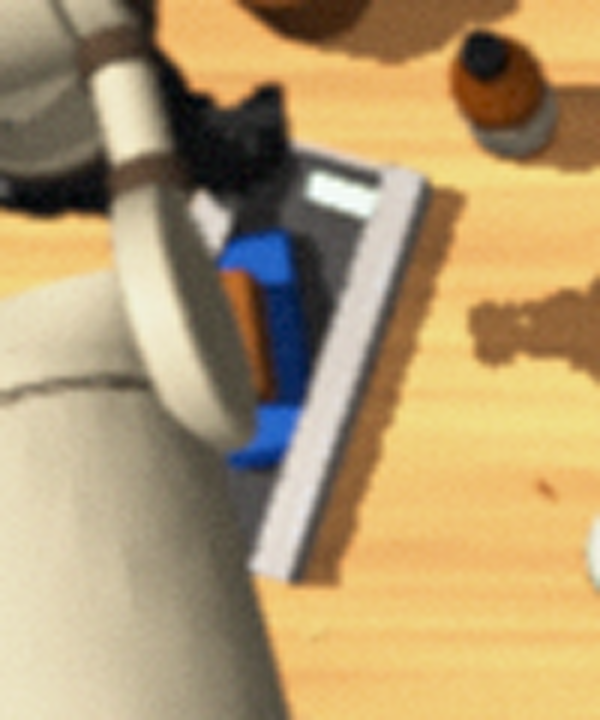

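Call:
{"op": "play_rows", "data": {
  "series": [
    {"fingers": -0.15, "tx": -0.026, "ty": -0.017, "tz": 0.03, "ax": 0, "ay": -0.5, "az": 0.2},
    {"fingers": -0.15, "tx": -0.026, "ty": -0.017, "tz": 0.06, "ax": 0, "ay": -0.5, "az": 0.2},
    {"fingers": -0.15, "tx": -0.026, "ty": -0.017, "tz": 0.09, "ax": 0, "ay": -0.5, "az": 0.2},
    {"fingers": -0.15, "tx": -0.026, "ty": -0.017, "tz": 0.12, "ax": 0, "ay": -0.5, "az": 0.2},
    {"fingers": -0.15, "tx": -0.026, "ty": -0.017, "tz": 0.135, "ax": 0, "ay": -0.5, "az": 0.2},
    {"fingers": -0.15, "tx": -0.026, "ty": -0.017, "tz": 0.14, "ax": 0, "ay": -0.5, "az": 0.2},
    {"fingers": -0.15, "tx": -0.026, "ty": -0.017, "tz": 0.14, "ax": 0, "ay": -0.5, "az": 0.2},
    {"fingers": -0.15, "tx": -0.026, "ty": -0.017, "tz": 0.14, "ax": 0, "ay": -0.5, "az": 0.2},
    {"fingers": -0.15, "tx": -0.026, "ty": -0.017, "tz": 0.14, "ax": 0, "ay": -0.5, "az": 0.2}
  ]
}}

```text
clock: 10.7
ee_pos: [0.5236, 0.3248, 0.1029]
orientation: [180.0, -0.2, 9.6]
contact_force: [-0.4, -0.5, 0.3]
grip_width: 0.0361
```

Run:
```python
from h import *
go([.5225,.3232,.048],9.5)
im=camera('wrist'); zoom(im,0,0,512,384,1.56,'w8z.png')
```

```text
clk 10.7 at [0.5236 0.3248 0.1029] [180.    -0.21   9.61] F [-0.4 -0.5  0.3] w 0.0361
t [-0.0016  0.0014  0.0549] a [ 0.   -0.21  0.11] rows 1.3
```

View pics/w8z.png

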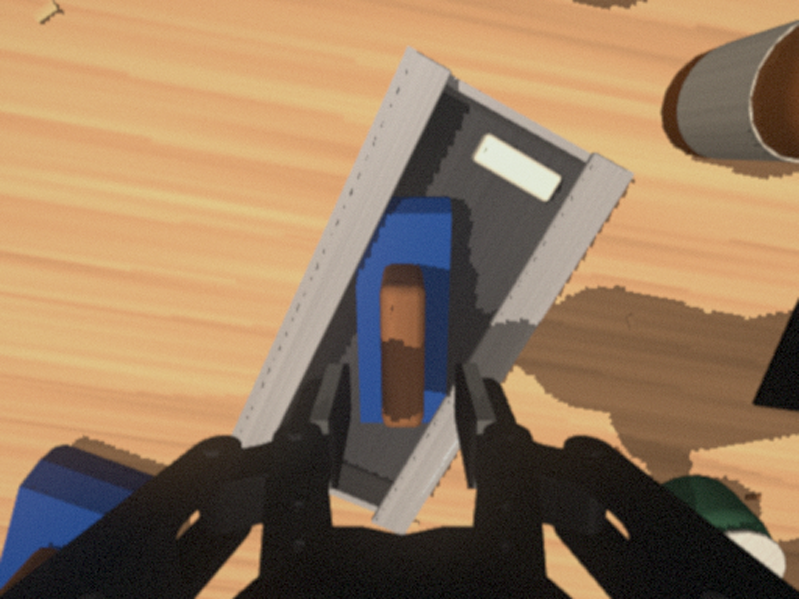

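Call:
{"op": "play_rows", "data": {
  "series": [
    {"fingers": -0.15, "tx": 0.0, "ty": 0.0, "tz": 0.02, "ax": 0, "ay": -0.1, "az": 0},
    {"fingers": -0.15, "tx": 0.0, "ty": 0.0, "tz": 0.038, "ax": 0, "ay": -0.1, "az": 0},
    {"fingers": -0.15, "tx": 0.0, "ty": 0.0, "tz": 0.048, "ax": 0, "ay": -0.1, "az": 0},
    {"fingers": -0.15, "tx": 0.0, "ty": 0.0, "tz": 0.053, "ax": 0, "ay": -0.1, "az": 0},
    {"fingers": -0.15, "tx": 0.0, "ty": 0.0, "tz": 0.053, "ax": 0, "ay": -0.1, "az": 0},
    {"fingers": -0.15, "tx": 0.0, "ty": 0.0, "tz": 0.053, "ax": 0, "ay": -0.1, "az": 0},
    {"fingers": -0.15, "tx": 0.0, "ty": 0.0, "tz": 0.053, "ax": 0, "ay": -0.1, "az": 0}
  ]
}}

```text
clock: 11.33
ee_pos: [0.5231, 0.3248, 0.0491]
orientation: [180.0, -0.0, 9.6]
contact_force: [0.0, 1.0, -0.4]
grip_width: 0.0365
```

Call:
{"op": "play_rows", "data": {
  "series": [
    {"fingers": -0.4, "tx": 0, "ty": 0, "tz": 0, "ax": 0, "ay": 0, "az": 0},
    {"fingers": -0.6, "tx": 0, "ty": 0, "tz": 0, "ax": 0, "ay": 0, "az": 0},
    {"fingers": -0.9, "tx": 0, "ty": 0, "tz": 0, "ax": 0, "ay": 0, "az": 0},
    {"fingers": -0.9, "tx": 0, "ty": 0, "tz": 0, "ax": 0, "ay": 0, "az": 0},
    {"fingers": -0.9, "tx": 0, "ty": 0, "tz": 0, "ax": 0, "ay": 0, "az": 0}
  ],
  "force": 40
}}

```text
clock: 11.75
ee_pos: [0.5229, 0.3246, 0.0489]
orientation: [180.0, 0.0, 9.6]
contact_force: [0.4, -1.6, 5.7]
grip_width: 0.0174
```

Call:
{"op": "play_rows", "data": {
  "series": [
    {"fingers": -0.9, "tx": 0, "ty": 0, "tz": -0.0008, "ax": 0, "ay": 0, "az": 0},
    {"fingers": -0.9, "tx": 0, "ty": 0.001, "tz": -0.0008, "ax": 0, "ay": 0, "az": 3},
    {"fingers": -0.9, "tx": 0, "ty": 0.001, "tz": -0.0008, "ax": 0, "ay": 0, "az": 6},
    {"fingers": -0.9, "tx": -0.001, "ty": 0.002, "tz": -0.0008, "ax": 0, "ay": 0, "az": 9},
    {"fingers": -0.9, "tx": -0.001, "ty": 0.002, "tz": -0.0008, "ax": 0, "ay": 0, "az": 9}
  ]
}}

```text
clock: 12.17
ee_pos: [0.5218, 0.3224, 0.0489]
orientation: [180.0, 0.0, 0.5]
contact_force: [0.9, 0.3, 3.1]
grip_width: 0.0171
```

Run:
```python
from h import *
s=monitor.observe();print(s['ft_torque'],s['contact_force'])
im=camera('wrist'); zoom(im,0,0,512,384,1.56,'w9z.png')
```

```text
[ 0.15299677 -0.06272153 -0.10782622] [0.86128134 0.25394199 3.07286065]
```

View pics/w9z.png

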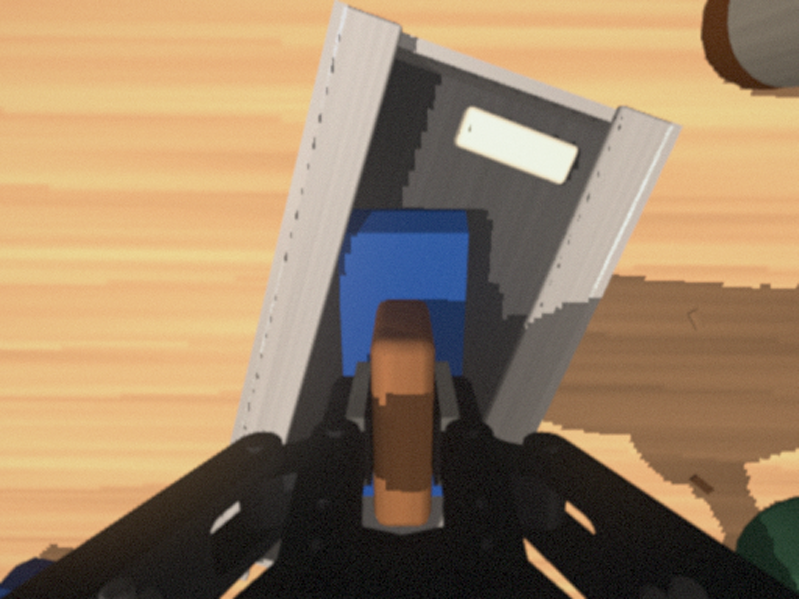

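Call:
{"op": "play_rows", "data": {
  "series": [
    {"fingers": -0.9, "tx": 0, "ty": 0.001, "tz": 0, "ax": 0, "ay": 0, "az": 3},
    {"fingers": -0.9, "tx": 0, "ty": 0.002, "tz": 0, "ax": 0, "ay": 0, "az": 6},
    {"fingers": -0.9, "tx": 0, "ty": 0.002, "tz": 0, "ax": 0, "ay": 0, "az": 9},
    {"fingers": -0.9, "tx": 0, "ty": 0.002, "tz": 0, "ax": 0, "ay": 0, "az": 12},
    {"fingers": -0.9, "tx": 0, "ty": 0.002, "tz": 0, "ax": 0, "ay": 0, "az": 15},
    {"fingers": -0.9, "tx": 0, "ty": 0.002, "tz": 0, "ax": 0, "ay": 0, "az": 18},
    {"fingers": -0.9, "tx": 0, "ty": 0.002, "tz": 0, "ax": 0, "ay": 0, "az": 18},
    {"fingers": -0.9, "tx": 0, "ty": 0.002, "tz": 0, "ax": 0, "ay": 0, "az": 18}
  ]
}}

```text
clock: 12.88
ee_pos: [0.5217, 0.3205, 0.0489]
orientation: [179.9, 0.1, -17.2]
contact_force: [-1.4, 0.2, 4.7]
grip_width: 0.0178
```

Run:
```python
from h import *
s=monitor.observe();print(s['ft_torque'],s['contact_force'])
im=camera('wrist'); zoom(im,0,0,512,384,1.56,'w10z.png')
```

```text
[ 0.23921533  0.01703011 -0.10413815] [-1.36671317  0.22427412  4.66704145]
```

View pics/w10z.png

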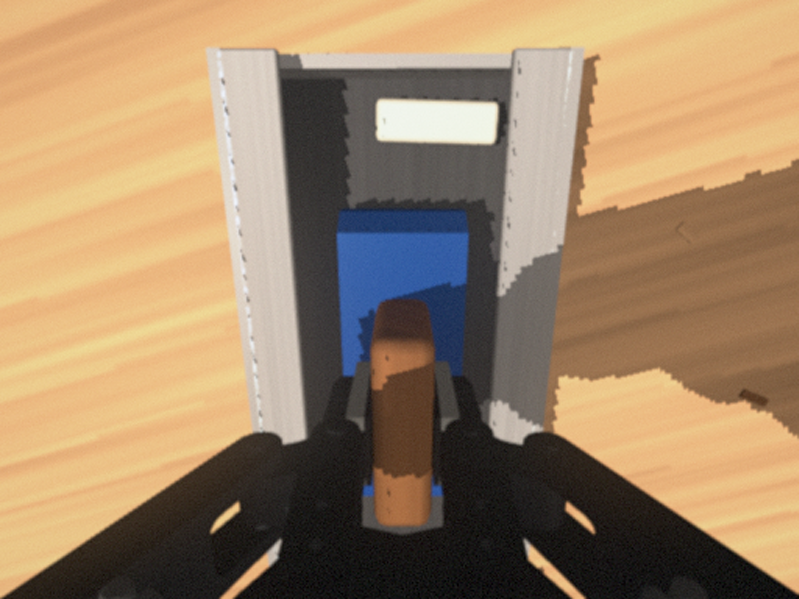

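Call:
{"op": "play_rows", "data": {
  "series": [
    {"fingers": -0.9, "tx": 0, "ty": -0.001, "tz": -0.005, "ax": 0, "ay": 0, "az": 0},
    {"fingers": -0.9, "tx": 0, "ty": -0.002, "tz": -0.015, "ax": 0, "ay": 0, "az": 0},
    {"fingers": -0.9, "tx": 0, "ty": -0.002, "tz": -0.03, "ax": 0, "ay": 0, "az": 0},
    {"fingers": -0.9, "tx": 0, "ty": -0.002, "tz": -0.055, "ax": 0, "ay": 0, "az": 0},
    {"fingers": -0.9, "tx": 0, "ty": -0.002, "tz": -0.09, "ax": 0, "ay": 0, "az": 0},
    {"fingers": -0.9, "tx": 0, "ty": -0.002, "tz": -0.125, "ax": 0, "ay": 0, "az": 0},
    {"fingers": -0.9, "tx": 0, "ty": -0.002, "tz": -0.155, "ax": 0, "ay": 0, "az": 0},
    {"fingers": -0.9, "tx": 0, "ty": -0.002, "tz": -0.17, "ax": 0, "ay": 0, "az": 0},
    {"fingers": -0.9, "tx": 0, "ty": -0.002, "tz": -0.17, "ax": 0, "ay": 0, "az": 0},
    {"fingers": -0.9, "tx": 0, "ty": -0.002, "tz": -0.17, "ax": 0, "ay": 0, "az": 0}
  ],
  "force": 60
}}

```text
clock: 13.77
ee_pos: [0.5224, 0.3223, 0.2188]
orientation: [179.9, 0.0, -17.3]
contact_force: [-0.1, -0.7, -2.5]
grip_width: 0.017
```

Run:
```python
from h import *
s=monitor.observe();print(s['ft_torque'],s['contact_force'])
np.save('w11.npy',np.r_[s['ee_pos'],s['orientation']])
im=camera('wrist'); cv2.imwrite('pics/w11.png',im);zoom(im,0,0,512,384,1.56,'w11z.png')
cv2.imwrite('pics/s11.png',camera('side'))
im=camera('top'); cv2.imwrite('pics/t11.png',im); zoom(im,320,140,420,240,6,'t11z.png')
go([.541,-.272,.2],3.3,s)
```

```text
[-0.03176423  0.03633875  0.02379525] [-0.10285172 -0.74735435 -2.53319937]
clk 13.77 at [0.5224 0.3223 0.2188] [ 1.7993e+02  4.0000e-02 -1.7350e+01] F [-0.1 -0.7 -2.5] w 0.017
t [0.195  0.5617 0.0194] a [  0.06   0.05 -20.65] rows 14.3
```

View pics/w11z.png

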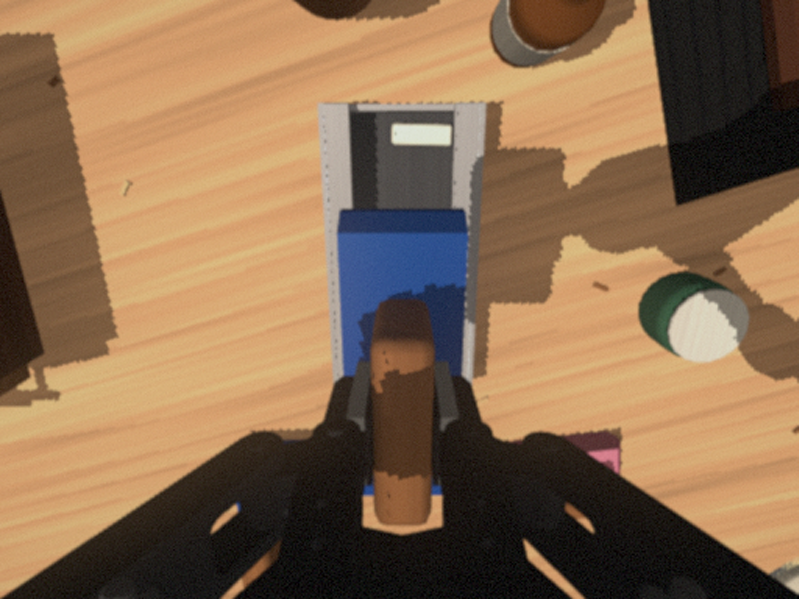

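View pics/s11.png

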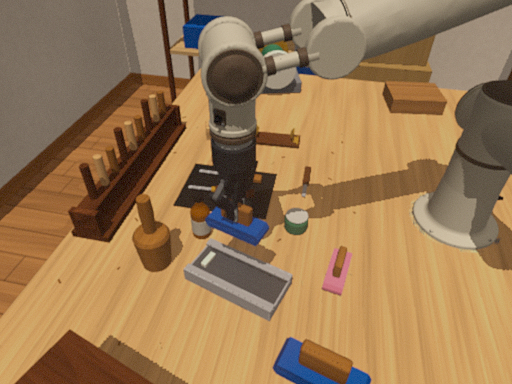

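View pics/t11z.png

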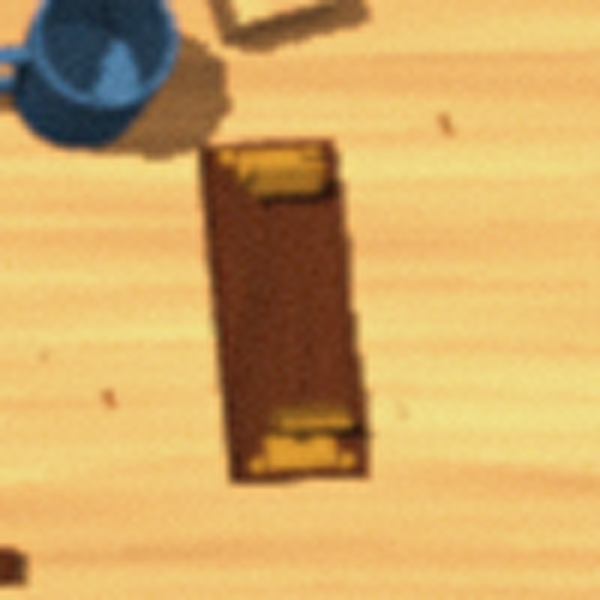

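Run:
```python
from h import *
f=lambda a:np.array(a)/6+[320,140]-0.4
cp=campose('top')
def rep(n,c):
    c4=c.mean(0); e=[]
    a=((c[0]+c[1])-(c[2]+c[3]))[:2]
    print(n,c[:,:2].round(4).tolist(),'ctr',c4[:2].round(4),'L,W',[np.linalg.norm(c[i]-c[i-1]).round(4) for i in range(4)],'yaw',np.degrees(np.arctan2(a[1],a[0])).round(2))
# order: far-left(+x,+y), far-right, near-right, near-left
rep('top',ray(cp,f([[203,150],[333,141],[368,475],[232,482]]),.012))
im=cv2.imread('pics/t11.png');hsv=cv2.cvtColor(im,cv2.COLOR_BGR2HSV)
m=cv2.inRange(hsv,(0,90,15),(30,255,115)); m2=np.zeros_like(m); m2[158:224,350:386]=255; m&=m2
c=max(cv2.findContours(m,0,2)[0],key=cv2.contourArea); r=cv2.minAreaRect(c); b=cv2.boxPoints(r); print(r,b.tolist())
# brass mask
mb=cv2.inRange(hsv,(15,150,110),(30,255,255))&m2
for c in cv2.findContours(mb,0,2)[0]:
    if cv2.contourArea(c)>15: print('brass',cv2.boundingRect(c))
# calibration check with base of the tray: tray from top0
# hone in tool from w11
K=camera_params('wrist')['mtx'];M=camera_params('wrist')['mount']
def toolray(uv,z):  # z tool
    d=M[:3,:3]@np.array([(uv[0]-K[0,2])/K[0,0],-(uv[1]-K[1,2])/K[1,1],-1]); o=M[:3,3]; return o+d*(z-o[2])/d[2]
for u in [(338,232),(468,232)]:
    print('top end edge',toolray(np.array(u)/1.56,.0459-.026))
for u in [(375,340),(432,340),(378,522),(430,522)]:
    print('rib top',toolray(np.array(u)/1.56,.0459-.066))
```

```text
top [[0.6216, -0.2356], [0.6258, -0.3025], [0.4524, -0.3109], [0.4491, -0.2427]] ctr [ 0.5372 -0.2729] L,W [np.float64(0.1726), np.float64(0.067), np.float64(0.1736), np.float64(0.0683)] yaw 2.55
((366.8861389160156, 191.36138916015625), (55.02555847167969, 22.388338088989258), 84.2894058227539) [[353.0099182128906, 165.09901428222656], [375.2871398925781, 162.8712921142578], [380.7623596191406, 217.62376403808594], [358.4851379394531, 219.8514862060547]]
brass (362, 208, 17, 11)
brass (356, 163, 18, 10)
top end edge [ 0.05318689 -0.02183286  0.0199    ]
top end edge [0.05317569 0.02202413 0.0199    ]
rib top [ 0.03112293 -0.00748338 -0.0201    ]
rib top [ 0.03112212  0.00784396 -0.0201    ]
rib top [-0.03031215 -0.00769922 -0.0201    ]
rib top [-0.0303061   0.00845431 -0.0201    ]
```

Run:
```python
from h import *
def rep(n,c):
    # order near-left(-x,+y), far-left, far-right, near-right
    a=((c[1]+c[2])-(c[0]+c[3]))[:2]
    print(n,c[:,:2].round(4).tolist(),'ctr',c.mean(0)[:2].round(4),'L,W',[np.linalg.norm(c[i]-c[i-1]).round(4) for i in range(4)],'yaw',np.degrees(np.arctan2(a[1],a[0])).round(2))
f=1.56
for n,p,o,px in [('w3',[.5565,-.3066,.0348],[-179.98,-.02,97.46],[[110,152],[633,193],[598,378],[124,347]]),
  ('w4',[.5566,-.3076,.1637],[179.83,.19,97.47],[[243,152],[535,175],[518,287],[246,265]])]:
    cp=campose('wrist',dict(ee_pos=np.array(p),orientation=np.array(o)))
    rep(n,ray(cp,np.array(px)/f,.012))
zoom(cv2.imread('pics/top0.png'),320,140,420,240,6,'t0z.png')
# tray cross-check in top0 vs wrist: tray corners
cp=campose('top')
print(ray(cp,[[166,162],[201,170],[183,237],[146,225]],.035).mean(0))
```

```text
w3 [[0.4516, -0.2407], [0.6244, -0.2314], [0.6309, -0.3003], [0.4521, -0.3107]] ctr [ 0.5397 -0.2708] L,W [np.float64(0.07), np.float64(0.1731), np.float64(0.0693), np.float64(0.1791)] yaw 3.22
w4 [[0.4529, -0.2435], [0.6282, -0.2339], [0.6328, -0.3048], [0.4563, -0.3129]] ctr [ 0.5426 -0.2738] L,W [np.float64(0.0695), np.float64(0.1755), np.float64(0.071), np.float64(0.1766)] yaw 2.86
[0.51575539 0.31488159 0.035     ]
```

Call:
{"op": "play_rows", "data": {
  "series": [
    {"fingers": -0.9, "tx": 0.195, "ty": 0.562, "tz": 0, "ax": 0, "ay": 0, "az": -20.3},
    {"fingers": -0.9, "tx": 0.195, "ty": 0.562, "tz": 0, "ax": 0, "ay": 0, "az": -20.3},
    {"fingers": -0.9, "tx": 0.195, "ty": 0.562, "tz": 0, "ax": 0, "ay": 0, "az": -20.3},
    {"fingers": -0.9, "tx": 0.195, "ty": 0.562, "tz": 0, "ax": 0, "ay": 0, "az": -20.3},
    {"fingers": -0.9, "tx": 0.195, "ty": 0.562, "tz": 0, "ax": 0, "ay": 0, "az": -20.3},
    {"fingers": -0.9, "tx": 0.195, "ty": 0.562, "tz": 0, "ax": 0, "ay": 0, "az": -20.3},
    {"fingers": -0.9, "tx": 0.195, "ty": 0.562, "tz": 0, "ax": 0, "ay": 0, "az": -20.3},
    {"fingers": -0.9, "tx": 0.195, "ty": 0.562, "tz": 0, "ax": 0, "ay": 0, "az": -20.3},
    {"fingers": -0.9, "tx": 0.195, "ty": 0.562, "tz": 0, "ax": 0, "ay": 0, "az": -20.3},
    {"fingers": -0.9, "tx": 0.195, "ty": 0.562, "tz": 0, "ax": 0, "ay": 0, "az": -20.3}
  ]
}}

```text
clock: 14.75
ee_pos: [0.5337, -0.0894, 0.217]
orientation: [-180.0, 0.3, 2.9]
contact_force: [0.4, -0.6, -1.8]
grip_width: 0.0171
```

Run:
```python
from h import *
go([.542,-.2725,.16],3)
```

```text
clk 14.75 at [ 0.5337 -0.0894  0.217 ] [-179.97    0.28    2.93] F [ 0.4 -0.6 -1.8] w 0.0171
t [-0.0008  0.1833  0.0569] a [-0.03  0.28 -0.07] rows 4.6
```

Call:
{"op": "play_rows", "data": {
  "series": [
    {"fingers": -0.9, "tx": 0, "ty": 0.04, "tz": 0.0, "ax": 0, "ay": 0, "az": 0},
    {"fingers": -0.9, "tx": 0, "ty": 0.08, "tz": 0.01, "ax": 0, "ay": 0, "az": 0},
    {"fingers": -0.9, "tx": 0, "ty": 0.12, "tz": 0.025, "ax": 0, "ay": 0, "az": 0},
    {"fingers": -0.9, "tx": 0, "ty": 0.155, "tz": 0.04, "ax": 0, "ay": 0, "az": 0},
    {"fingers": -0.9, "tx": 0, "ty": 0.175, "tz": 0.05, "ax": 0, "ay": 0, "az": 0},
    {"fingers": -0.9, "tx": 0, "ty": 0.18, "tz": 0.055, "ax": 0, "ay": 0, "az": 0},
    {"fingers": -0.9, "tx": 0, "ty": 0.18, "tz": 0.055, "ax": 0, "ay": 0, "az": 0},
    {"fingers": -0.9, "tx": 0, "ty": 0.18, "tz": 0.055, "ax": 0, "ay": 0, "az": 0},
    {"fingers": -0.9, "tx": 0, "ty": 0.18, "tz": 0.055, "ax": 0, "ay": 0, "az": 0},
    {"fingers": -0.9, "tx": 0, "ty": 0.18, "tz": 0.055, "ax": 0, "ay": 0, "az": 0}
  ]
}}

```text
clock: 15.58
ee_pos: [0.5447, -0.2663, 0.1648]
orientation: [179.9, 0.1, 3.0]
contact_force: [-0.8, -0.1, -2.3]
grip_width: 0.0172
```

Run:
```python
from h import *
s=monitor.observe();go([.542,-.2725,.16],3,s); print(s['qvel'].round(2))
np.save('w12.npy',np.r_[s['ee_pos'],s['orientation']])
im=camera('wrist'); cv2.imwrite('pics/w12.png',im); zoom(im,0,0,512,384,1.56,'w12z.png')
```

```text
clk 15.58 at [ 0.5447 -0.2663  0.1648] [1.7993e+02 5.0000e-02 3.0300e+00] F [-0.8 -0.1 -2.3] w 0.0172
t [-0.003   0.006   0.0048] a [0.07 0.05 0.03] rows 0.2
[-0.1  -0.11 -0.2  -0.11 -0.06  0.1 ]
```

View pics/w12z.png

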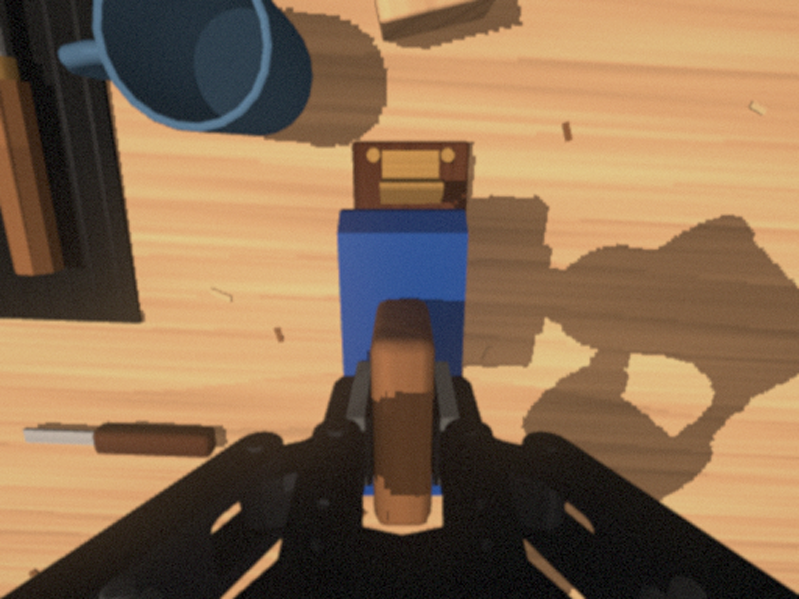

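Run:
```python
from h import *
w=np.load('w12.npy'); s=dict(ee_pos=w[:3],orientation=w[3:]); cp=campose('wrist',s); f=1.56
im=cv2.imread('pics/w12.png'); zoom(im,200,75,330,160,6,'w12d.png')
Rt=rot(s['orientation'])
for n,uv,z in [('corners',[[354,142],[473,142]],.012),('brass',[[382,150],[440,150],[381,181],[443,181],[444,203]],.05)]:
    P=ray(cp,np.array(uv)/f,z); print(n,P.round(4).tolist(),'tool',((P-s['ee_pos'])@Rt).round(4).tolist())
```

```text
corners [[0.6262, -0.2338, 0.012], [0.6299, -0.3044, 0.012]] tool [[0.0833, -0.0284, 0.1527], [0.0832, 0.0423, 0.1528]]
brass [[0.6229, -0.2521, 0.05], [0.6245, -0.2821, 0.05], [0.6073, -0.2522, 0.05], [0.609, -0.2849, 0.05], [0.5976, -0.2863, 0.05]] tool [[0.079, -0.0102, 0.1147], [0.079, 0.0198, 0.1148], [0.0634, -0.011, 0.1148], [0.0633, 0.0218, 0.1148], [0.0519, 0.0226, 0.1148]]
```

View pics/w12d.png

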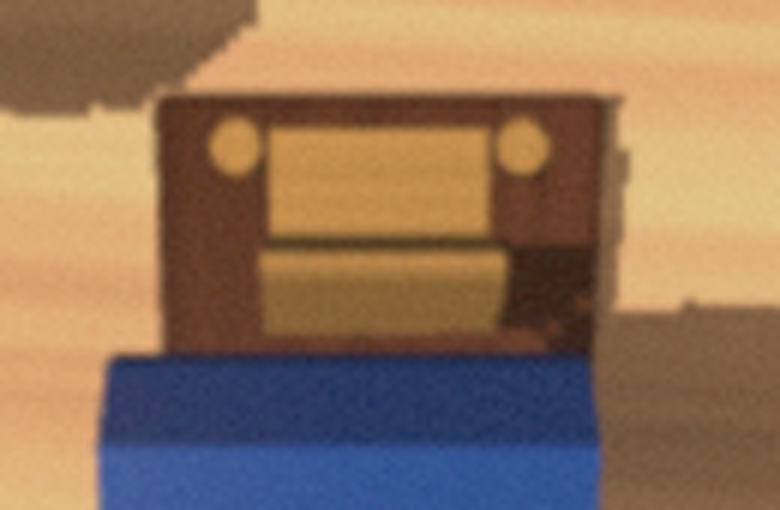

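Call:
{"op": "play_rows", "data": {
  "series": [
    {"fingers": -0.9, "tx": -0.004, "ty": 0.006, "tz": 0.02, "ax": 0, "ay": 0, "az": 0},
    {"fingers": -0.9, "tx": -0.004, "ty": 0.006, "tz": 0.045, "ax": 0, "ay": 0, "az": 0},
    {"fingers": -0.9, "tx": -0.004, "ty": 0.006, "tz": 0.055, "ax": 0, "ay": 0, "az": 0},
    {"fingers": -0.9, "tx": -0.004, "ty": 0.006, "tz": 0.058, "ax": 0, "ay": 0, "az": 0},
    {"fingers": -0.9, "tx": -0.004, "ty": 0.006, "tz": 0.058, "ax": 0, "ay": 0, "az": 0},
    {"fingers": -0.9, "tx": -0.004, "ty": 0.006, "tz": 0.058, "ax": 0, "ay": 0, "az": 0},
    {"fingers": -0.9, "tx": -0.004, "ty": 0.006, "tz": 0.058, "ax": 0, "ay": 0, "az": 0}
  ]
}}

```text
clock: 16.22
ee_pos: [0.5415, -0.2744, 0.108]
orientation: [179.8, -0.0, 2.9]
contact_force: [0.6, 0.0, -2.9]
grip_width: 0.0173
```

Run:
```python
from h import *
s=monitor.observe();go([.541,-.2725,.0579],3,s); print(s['qvel'].round(2))
np.save('w13.npy',np.r_[s['ee_pos'],s['orientation']])
im=camera('wrist'); cv2.imwrite('pics/w13.png',im); zoom(im,180,60,350,180,4.5,'w13z.png')
im=camera('side'); cv2.imwrite('pics/s13.png',im); zoom(im,220,100,320,175,7,'s13z.png')
```

```text
clk 16.22 at [ 0.5415 -0.2744  0.108 ] [ 1.7983e+02 -3.0000e-02  2.9500e+00] F [ 0.6  0.  -2.9] w 0.0173
t [-0.0004 -0.0021  0.05  ] a [ 0.17 -0.03 -0.05] rows 1.2
[-0.15  0.01 -0.01  0.03 -0.2   0.06]
```

View pics/w13z.png

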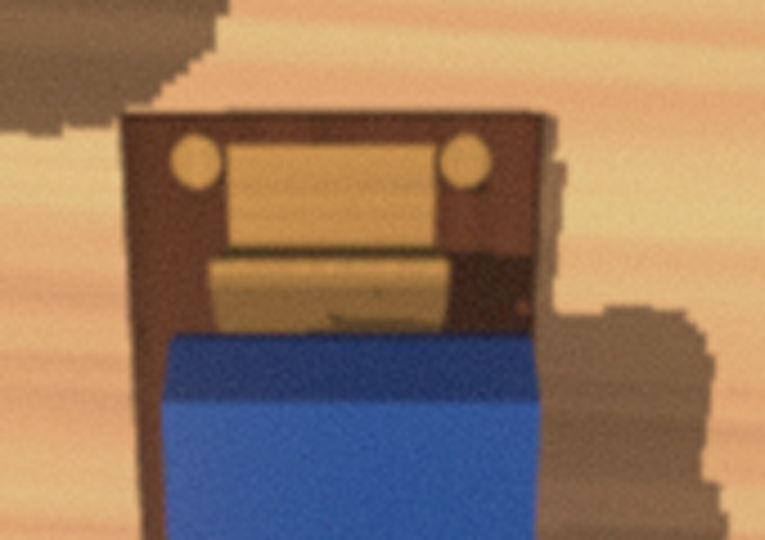

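View pics/s13z.png

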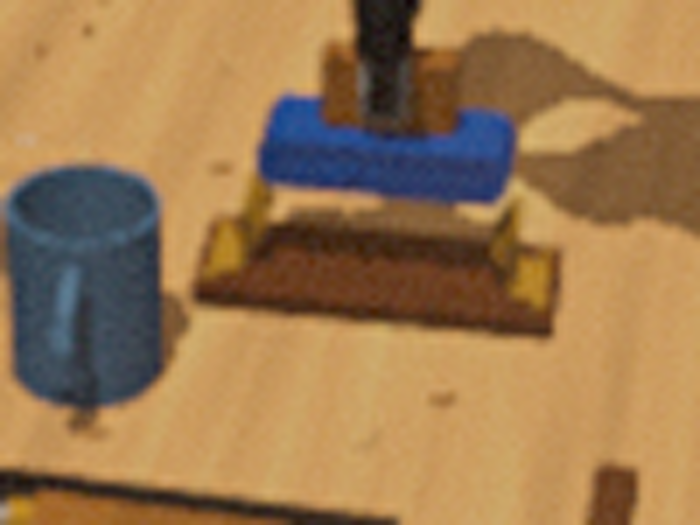

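Run:
```python
from h import *
w=np.load('w13.npy'); s=dict(ee_pos=w[:3],orientation=w[3:]); cp=campose('wrist',s); Rt=rot(s['orientation'])
f=lambda a:np.array(a)/4.5+[180,60]
for n,uv,z in [('corner',[[125,115],[545,115]],.012),('lip',[[209,258],[451,258]],.05),('base brass',[[228,145],[437,143]],.014)]:
    P=ray(cp,f(uv),z); print(n,P[:,:2].round(4).tolist(),'tool',((P-s['ee_pos'])@Rt)[:,:2].round(4).tolist())
# side: project model for centre c
cs=campose('side'); g=lambda P:((proj(cs,P)-[220,100])*7).round(0).tolist()
a=np.radians(3);X=np.array([np.cos(a),np.sin(a),0]);Y=np.array([-np.sin(a),np.cos(a),0]);Z=np.array([0,0,1.])
H=np.array([s['ee_pos'][0],s['ee_pos'][1],s['ee_pos'][2]-.0459])
print('hone +x end (bottom, mid, top) near side',g([H+X*54+0 if 0 else H+X*.054+Y*.022,H+X*.06+Y*.022+Z*.013,H+X*.054+Y*.022+Z*.026]))
print('hone -x end',g([H-X*.054+Y*.022,H-X*.06+Y*.022+Z*.013,H-X*.054+Y*.022+Z*.026]))
D=np.array([.541,-.2725,0])
print('dock lower edge +y: far,near',g([D+X*.088+Y*.035,D-X*.088+Y*.035]),'top',g([D+X*.088+Y*.035+Z*.012,D-X*.088+Y*.035+Z*.012]))
print('lips',g([D+X*.063+Y*.017+Z*.05,D-X*.063+Y*.017+Z*.05]))
```

```text
corner [[0.6261, -0.2335], [0.6296, -0.3024]] tool [[0.0866, -0.0367], [0.0865, 0.0322]]
lip [[0.6069, -0.2514], [0.6086, -0.2856]] tool [[0.0665, -0.0197], [0.0665, 0.0145]]
base brass [[0.6223, -0.2507], [0.6243, -0.2848]] tool [[0.0819, -0.0198], [0.0822, 0.0144]]
hone +x end (bottom, mid, top) near side [[260.0, 180.0], [248.0, 155.0], [261.0, 132.0]]
hone -x end [[487.0, 202.0], [502.0, 179.0], [492.0, 153.0]]
dock lower edge +y: far,near [[185.0, 301.0], [547.0, 337.0]] top [[185.0, 280.0], [549.0, 316.0]]
lips [[243.0, 197.0], [506.0, 222.0]]
```

Call:
{"op": "play_rows", "data": {
  "series": [
    {"fingers": -0.9, "tx": 0, "ty": -0.0025, "tz": 0.005, "ax": 0.1, "ay": 0, "az": 0},
    {"fingers": -0.9, "tx": 0, "ty": -0.0025, "tz": 0.012, "ax": 0.1, "ay": 0, "az": 0},
    {"fingers": -0.9, "tx": 0, "ty": -0.0025, "tz": 0.018, "ax": 0.1, "ay": 0, "az": 0},
    {"fingers": -0.9, "tx": 0, "ty": -0.0025, "tz": 0.022, "ax": 0.1, "ay": 0, "az": 0},
    {"fingers": -0.9, "tx": 0, "ty": -0.0025, "tz": 0.022, "ax": 0.1, "ay": 0, "az": 0},
    {"fingers": -0.9, "tx": 0, "ty": -0.0025, "tz": 0.022, "ax": 0.1, "ay": 0, "az": 0}
  ],
  "force": 100
}}

```text
clock: 16.82
ee_pos: [0.5401, -0.2713, 0.0837]
orientation: [-179.9, 0.1, 2.9]
contact_force: [-0.0, -0.1, -2.2]
grip_width: 0.0167
```

Run:
```python
from h import *
s=monitor.observe();go([.541,-.2725,.0579],3,s); print(s['ft_torque'].round(2))
im=camera('wrist'); zoom(im,180,60,350,180,4.5,'w14z.png')
im=camera('side'); zoom(im,220,100,320,175,7,'s14z.png')
```

```text
clk 16.82 at [ 0.5401 -0.2713  0.0837] [-1.7993e+02  1.3000e-01  2.9300e+00] F [-0.  -0.1 -2.2] w 0.0167
t [0.0009 0.0012 0.0258] a [-0.07  0.13 -0.07] rows 0.6
[ 0.02  0.03 -0.  ]
```

View pics/w14z.png

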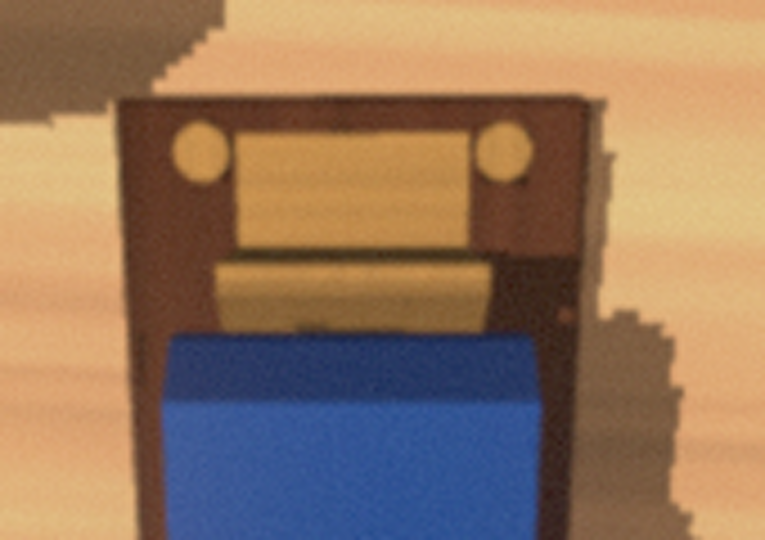

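View pics/s14z.png

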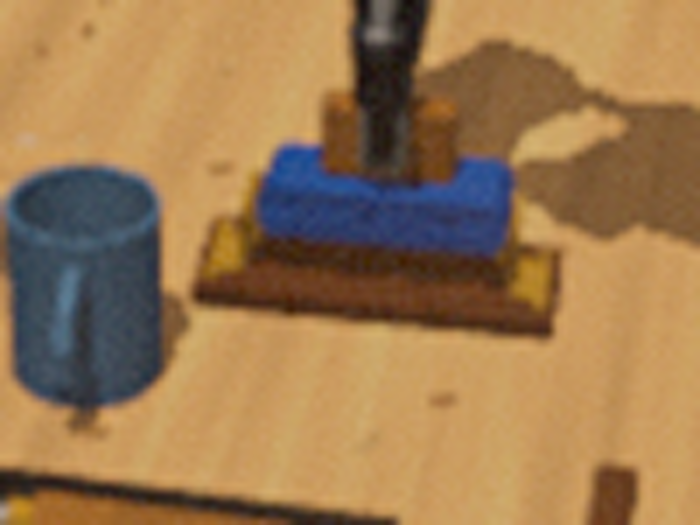

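Call:
{"op": "play_rows", "data": {
  "series": [
    {"fingers": -0.9, "tx": 0.001, "ty": 0.0, "tz": 0.004, "ax": 0, "ay": 0.1, "az": 0},
    {"fingers": -0.9, "tx": 0.001, "ty": 0.0, "tz": 0.008, "ax": 0, "ay": 0.1, "az": 0},
    {"fingers": -0.9, "tx": 0.001, "ty": 0.0, "tz": 0.012, "ax": 0, "ay": 0.1, "az": 0},
    {"fingers": -0.9, "tx": 0.001, "ty": 0.0, "tz": 0.012, "ax": 0, "ay": 0.1, "az": 0},
    {"fingers": -0.9, "tx": 0.001, "ty": 0.0, "tz": 0.012, "ax": 0, "ay": 0.1, "az": 0}
  ]
}}

```text
clock: 17.33
ee_pos: [0.5427, -0.2727, 0.0743]
orientation: [179.9, -0.2, 2.9]
contact_force: [-1.2, -0.7, 6.9]
grip_width: 0.0163
```

Run:
```python
from h import *
s=monitor.observe();go([.541,-.2725,.0579],3,s); print(s['ft_torque'].round(2))
im=camera('side'); zoom(im,220,100,320,175,7,'s15z.png')
```

```text
clk 17.33 at [ 0.5427 -0.2727  0.0743] [179.87  -0.19   2.93] F [-1.2 -0.7  6.9] w 0.0163
t [-0.0017 -0.0003  0.0164] a [ 0.14 -0.19 -0.07] rows 0.4
[-0.07  0.04 -0.03]
```

View pics/s15z.png

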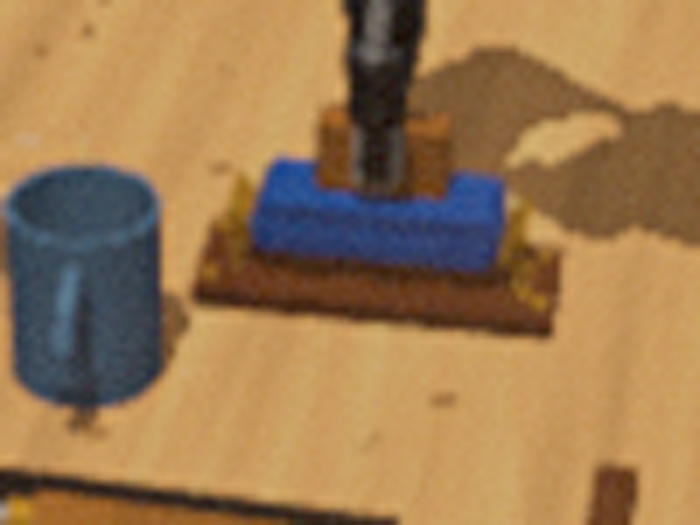

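Call:
{"op": "play_rows", "data": {
  "series": [
    {"fingers": -0.9, "tx": -0.001, "ty": 0.0, "tz": 0.004, "ax": 0, "ay": -0.1, "az": 0},
    {"fingers": -0.9, "tx": -0.001, "ty": 0.0, "tz": 0.008, "ax": 0, "ay": -0.1, "az": 0},
    {"fingers": -0.9, "tx": -0.001, "ty": 0.0, "tz": 0.012, "ax": 0, "ay": -0.1, "az": 0},
    {"fingers": -0.9, "tx": -0.001, "ty": 0.0, "tz": 0.016, "ax": 0, "ay": -0.1, "az": 0},
    {"fingers": -0.9, "tx": -0.001, "ty": 0.0, "tz": 0.018, "ax": 0, "ay": -0.1, "az": 0},
    {"fingers": -0.9, "tx": -0.001, "ty": 0.0, "tz": 0.018, "ax": 0, "ay": -0.1, "az": 0},
    {"fingers": -0.9, "tx": -0.001, "ty": 0.0, "tz": 0.018, "ax": 0, "ay": -0.1, "az": 0}
  ]
}}

```text
clock: 17.97
ee_pos: [0.5408, -0.2718, 0.058]
orientation: [-180.0, 0.1, 2.9]
contact_force: [-11.6, 6.4, 26.5]
grip_width: 0.0165
```

Run:
```python
from h import *
s=monitor.observe();go([.541,-.2725,.0579],3,s); print(s['ft_torque'].round(2))
im=camera('side'); zoom(im,220,100,320,175,7,'s16z.png')
im=camera('wrist'); zoom(im,0,0,512,384,1.56,'w16z.png')
```

```text
clk 17.97 at [ 0.5408 -0.2718  0.058 ] [-1.7998e+02  1.0000e-01  2.9500e+00] F [-11.6   6.4  26.5] w 0.0165
t [0.0002 0.0007 0.0001] a [-0.02  0.1  -0.05] rows 0.0
[ 1.05  1.55 -0.03]
```

View pics/s16z.png

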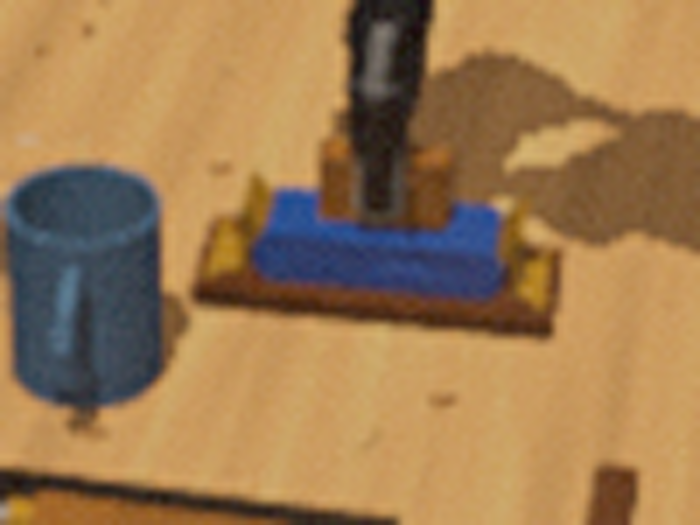

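View pics/w16z.png

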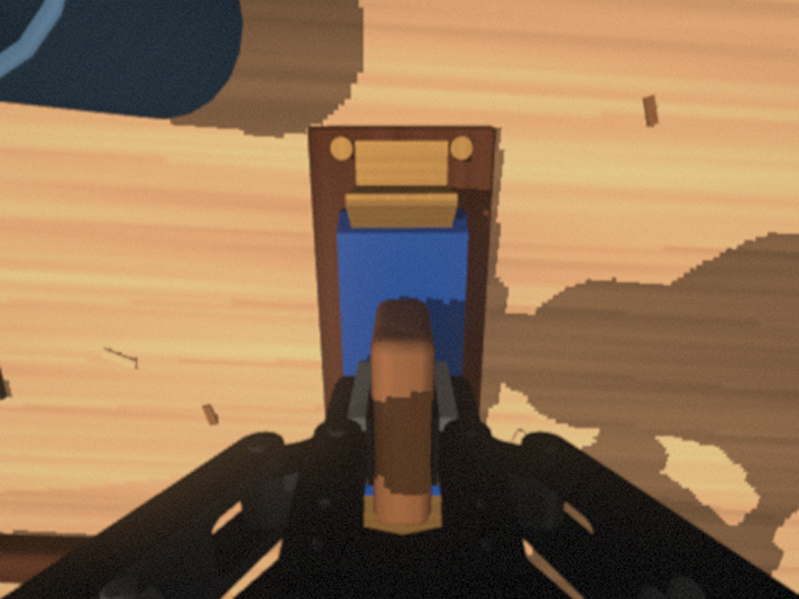

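Call:
{"op": "play_rows", "data": {
  "series": [
    {"fingers": -0.9, "tx": 0, "ty": 0, "tz": 0.002, "ax": 0, "ay": 0, "az": 0},
    {"fingers": -0.9, "tx": 0, "ty": 0, "tz": 0.002, "ax": 0, "ay": 0, "az": 0},
    {"fingers": -0.9, "tx": 0, "ty": 0, "tz": 0.002, "ax": 0, "ay": 0, "az": 0},
    {"fingers": -0.9, "tx": 0, "ty": 0, "tz": -0.001, "ax": 0, "ay": 0, "az": 0},
    {"fingers": -0.9, "tx": 0, "ty": 0, "tz": -0.001, "ax": 0, "ay": 0, "az": 0}
  ]
}}

```text
clock: 18.48
ee_pos: [0.5408, -0.2718, 0.058]
orientation: [180.0, 0.1, 2.9]
contact_force: [-7.2, 4.3, 19.1]
grip_width: 0.0165
```

Call:
{"op": "play_rows", "data": {
  "series": [
    {"fingers": -0.9, "tx": 0, "ty": 0, "tz": -0.002, "ax": 0, "ay": 0, "az": 0},
    {"fingers": -0.6, "tx": 0, "ty": 0, "tz": -0.002, "ax": 0, "ay": 0, "az": 0},
    {"fingers": -0.3, "tx": 0, "ty": 0, "tz": -0.002, "ax": 0, "ay": 0, "az": 0},
    {"fingers": -0.1, "tx": 0, "ty": 0, "tz": -0.002, "ax": 0, "ay": 0, "az": 0},
    {"fingers": -0.1, "tx": 0, "ty": 0, "tz": -0.01, "ax": 0, "ay": 0, "az": 0},
    {"fingers": -0.1, "tx": 0, "ty": 0, "tz": -0.03, "ax": 0, "ay": 0, "az": 0},
    {"fingers": -0.1, "tx": 0, "ty": 0, "tz": -0.07, "ax": 0, "ay": 0, "az": 0},
    {"fingers": -0.1, "tx": 0, "ty": 0, "tz": -0.11, "ax": 0, "ay": 0, "az": 0},
    {"fingers": -0.1, "tx": 0, "ty": 0, "tz": -0.15, "ax": 0, "ay": 0, "az": 0},
    {"fingers": -0.1, "tx": 0, "ty": 0, "tz": -0.18, "ax": 0, "ay": 0, "az": 0}
  ]
}}

```text
clock: 19.32
ee_pos: [0.541, -0.2718, 0.2392]
orientation: [179.9, -0.0, 2.9]
contact_force: [-0.7, -0.6, 0.3]
grip_width: 0.0384
```

Call:
{"op": "play_rows", "data": {
  "series": [
    {"fingers": -0.1, "tx": -0.04, "ty": 0, "tz": 0, "ax": 0, "ay": 0, "az": 0},
    {"fingers": -0.1, "tx": -0.04, "ty": 0, "tz": 0, "ax": 0, "ay": 0, "az": 0},
    {"fingers": -0.1, "tx": -0.04, "ty": 0, "tz": 0, "ax": 0, "ay": 0, "az": 0},
    {"fingers": -0.1, "tx": -0.04, "ty": 0, "tz": 0, "ax": 0, "ay": 0, "az": 0}
  ]
}}

```text
clock: 19.65
ee_pos: [0.5005, -0.2734, 0.235]
orientation: [-179.9, 0.1, 2.9]
contact_force: [0.3, 0.3, -0.2]
grip_width: 0.0379
```

Run:
```python
from h import *
s=monitor.observe();go([.541,-.2725,.2],3,s)
np.save('w17.npy',np.r_[s['ee_pos'],s['orientation']])
im=camera('side'); cv2.imwrite('pics/s17.png',im); zoom(im,220,100,320,175,7,'s17z.png')
im=camera('wrist'); cv2.imwrite('pics/w17.png',im); zoom(im,0,0,512,384,1.56,'w17z.png')
```

```text
clk 19.65 at [ 0.5005 -0.2734  0.235 ] [-1.7993e+02  1.0000e-01  2.9100e+00] F [ 0.3  0.3 -0.2] w 0.0379
t [0.0405 0.0012 0.035 ] a [-0.07  0.1  -0.09] rows 1.3
```

View pics/s17z.png

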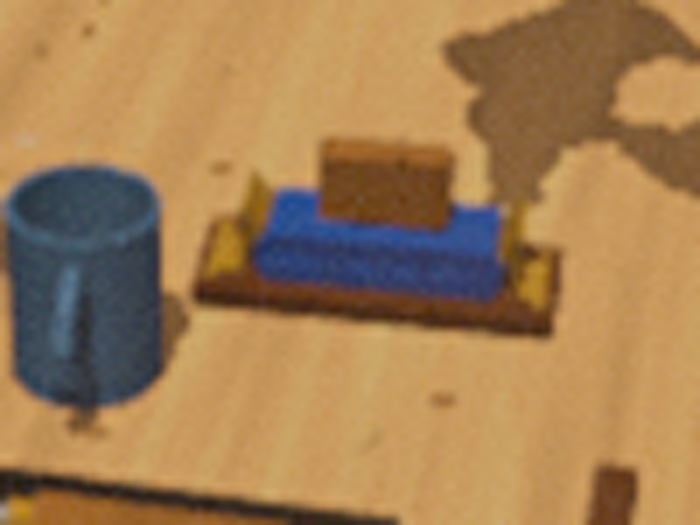

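View pics/w17z.png

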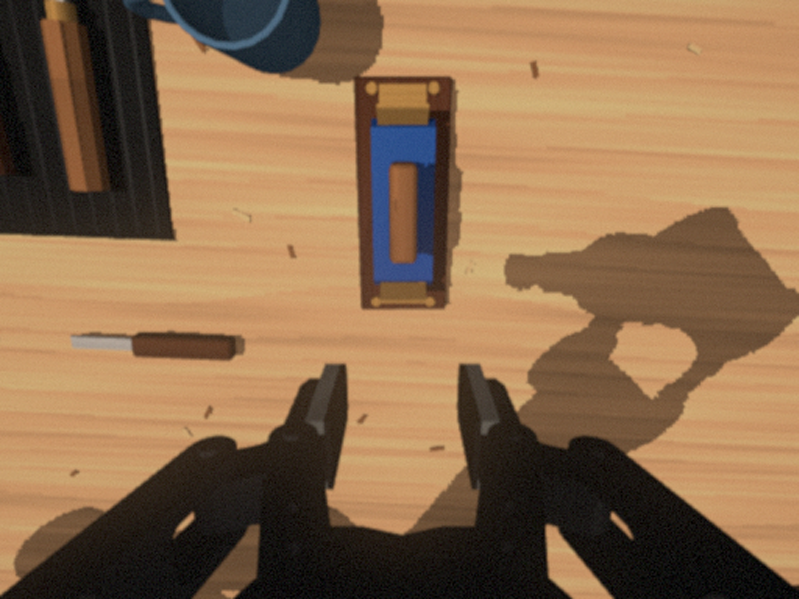

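View pics/s17.png

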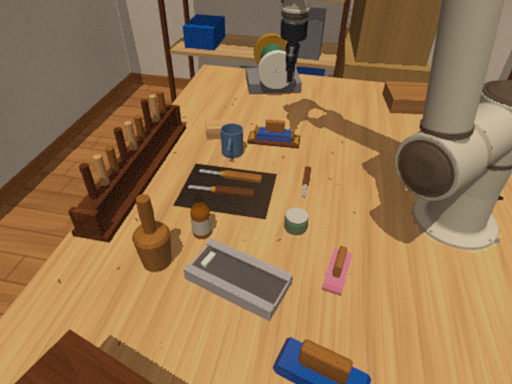

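Run:
```python
from h import *
w=np.load('w17.npy'); cp=campose('wrist',dict(ee_pos=w[:3],orientation=w[3:])); f=1.56
d=ray(cp,np.array([[355,78],[453,79],[445,308],[362,308]])/f,.012)
r=ray(cp,np.array([[391,166],[416,166],[415,263],[390,263]])/f,.078)
for n,c in(('dock',d),('rib',r)):
    a=(c[0]+c[1]-c[2]-c[3])[:2]; print(n,c.mean(0)[:2].round(4),np.degrees(np.arctan2(a[1],a[0])).round(1),[np.linalg.norm(c[i]-c[i-1]).round(4) for i in range(4)])
cs=campose('top')
```

```text
dock [ 0.5402 -0.2725] 2.8 [np.float64(0.1736), np.float64(0.0697), np.float64(0.1729), np.float64(0.0688)]
rib [ 0.5391 -0.272 ] 2.3 [np.float64(0.0611), np.float64(0.0153), np.float64(0.0611), np.float64(0.0163)]
```

Centred to about 1 mm and aligned to 0.5°. I'm handing the job in.

```bash
python3 -c "
from h import *
print(bot.hand_in()); print(monitor.observe()['clock'])"
```

```text
the job is handed in; nothing more can be done
None
the job is handed in; nothing more can be done
```

The hone is in its dock and the gouge lies on the mat. I handed the job in at about 20 s of the 69 s allowed; no verdict came back.

**What I did**
- **Gouge:** I moved it from the dock to the mat, flat and clear of the spare gouge. My first close caught only the top of the handle, so I opened, went 9 mm lower and gripped again.
- **Hone:** I turned it about 27° straight in the tray, lifted it out and pressed it down between the clips. The wrist force read 6 N or less at each check during the turn, and about 26 N at the bottom of the press.

**Last checks**
- **Hone position:** its rib centre was within about 1 mm of the dock's centre, and its direction within 0.5° of the dock's. At full press the tool height was 58.0 mm, against 57.9 mm expected when home.
- **Clips:** both clips appear closed over the hone's upper chamfers in the last pictures; I had no reading of the clip angles.
- **Gouge and the rest:** both ends of the gouge are well inside the mat's edges. The bystanders look unmoved, and the arm was clear of everything.

**What disagreed**
- The top camera placed the dock and tray about 5 to 8 mm away from where the wrist camera did. I used the wrist camera, which had worked for both grasps.
- The dock measured 173 mm long in the last picture instead of 176 mm, so the 1 mm above is uncertain by a few millimetres.

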